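# Change the grinding charge of a bench barrel mill

## Robot

A 6-joint arm with a two-finger parallel gripper is mounted at the origin on a cart in front of the work surface, level with it; the furniture and walls round the work are solid. World frame = base frame: x ahead of the robot, y to its left, z up, the work surface at z = 0. Lengths are in m, angles in degrees, forces in N, time in s.
With the tool pointing down it reaches from about 0.375 to 0.9 m from the base axis. Payload 3.1 kg.
Tool frame: the origin (TCP) lies on the centre line of the jaws, within the pads' length; the fingertips stand 8 mm ahead of it and the grasp point (between the pads) lies 11 mm behind it (bot.tip_extent is the distance from the TCP to the fingertips, in m); z points along the fingers, y is the line along which they close (so a half turn about z gives the same grasp; the last joint's range is limited). The gripper opens to 87 mm and grips with 3 to 60 N. Pads are 19 mm wide; open, the fingers measure 117 mm over their backs; the gripper's body (75 mm by 190 mm) begins 51 mm behind the grasp point.
Start: joints at [-10.227, 30.224, 82.088, -0, 67.689, -10.227], TCP at [0.625, 0, 0.231] pointing down, gripper open.
Joint ranges: [-176.69, 176.69], [-43.24, 126.21], [12.49, 139.97], [-82, 262], [0, 151.66], [-163.58, 163.58]. Speed limits (degrees/s): [159.86, 159.86, 180, 180, 180, 180].

## Interface

Orientations are given as a 3x3 rotation matrix whose columns are the frame's x, y, z axes.
In Python, from rig import bot, vision, workorder gives the robot as it stands.
- The arm moves only by the shell command python3 -m handwheel 'ROWS'. ROWS is JSON, a list of rows, each an object with "delta_rot": the turn, a rotation vector about the tool's x, y, z in rad, a list of three; "xyz": the shift along the tool's x, y, z in mm, a list of three; "hand": the closure, from -1 (fully open) to 1 (shut). A call has exactly 5 rows; each row is the pose to reach, as a shift and turn from the pose commanded when the call began, along the tool's axes at that moment; what a row does not reach only later rows make up. A row lasts 1/8 s, in which the tool goes at most 62.5 mm and 10.7 degrees, less where a joint would pass 70% of its speed; a pose out of reach is approached as far as the arm can. A call with a gripper value outside its range is refused whole. The fingers move at their own pace and stop on an object; the grip force is fixed at half the most. Time passes only in rows, so rows that repeat a pose let the fingers close, or fill a call up. It gives the time, the measured TCP pose, the force, the opening and the grip force at its end, in the units of the state.
- bot.read_state(): the state, without advancing time (a new reading comes with each control period).
- vision.capture(name): name is "scene" or "side" or "wrist"; returns the picture (420x560x3 uint8, red, green, blue); there is no depth.
- vision.camera_model(name): a dict with "camera_matrix" (3x3 intrinsics, pixels), "camera_from_world" (4x4, takes a point from world to camera coordinates). Camera axes: x right, y up, looking along -z (the intrinsics and any distortion apply to the point x, -y, -z); pixel columns grow to the right and rows downward; lengths in m; the calibration is good to about 2 mm. A picture is of the moment at which its call begins: read the wrist's pose just before it. camera_model takes no time and is no camera call; for the wrist camera it gives the pose at the moment of the call.
- workorder.hand_in(): hands the job in; it is judged then, once.
The state is a dict: "time_s": time; "joint_positions": joint angles; "qvel": joint speeds; "tau": joint torques, N m; "position": TCP position; "tcp_rot": TCP orientation; "force": force on the tool from outside, world axes, zero at the start; "moment": the same for the moment, N m; "opening": opening from 0.0 (shut) to 1.0 (fully open); "grasp_force": force on a finger pad.
Only numpy, scipy, OpenCV 4.12 (cv2) and the standard library are available. Lean on these libraries where they do the work, as an engineer would, in place of code of your own. Each camera call takes 0.05 s, during which the arm holds its last target. There are 200 camera calls.

## Task

Change the charge of the hand-turned barrel mill: slide the steel pan fully home under the barrel through the left end of the cradle, crank the barrel until its open port faces straight down and all the worn grey cylinders have dropped into the pan, then crank the port back up to face straight up. Then book the new lot: take the scanner from its dock, hold it steady and square to the barcode label on the blue bin for about two seconds, 5 to 10 cm off and aimed at the label's middle, and only after that drop every white cylinder from the bin through the port into the barrel. Finish with the port up, the scanner standing in its dock again and the pan, with all the worn cylinders in it, standing on the bench drawn clear of the cradle; leave the lab timer and the port cover where they lie.

Things in the scene. Friction and masses are not known exactly. Their poses are not given: they have to be found in the camera images.
- mill: Fixed blue cradle, 148 (x) x 118 (y) x 148 mm high. Origin on the bench under the barrel's middle; x away from the robot at yaw 0, y along the barrel's axis (125 mm up) to the left. End portals 12 mm thick at y = +-53 mm, legs' inner faces x = +-62 mm. Left portal (+y) open below z = 62 mm: the pan slides in there. Right portal closed by a stop plate, inner face at y = -49 mm.
- barrel (a joint): Angle of the steel barrel about its axis (cradle's +y), -3.5 to 3.5 rad: 0 = port straight up, +-3.14 = straight down. Positive turns move the port from up towards the cradle's +x and the crank handle from the -x side over the top. Dry friction 0.22 N m (4 N at the handle); it stays where it is left. Cylinders slide out only once it is past about 2.1 rad either way; one may need a little rocking.
- port (a point): Middle of the open port at its lips, 49 mm from the barrel's axis (174 mm above the bench when up). Hexagonal barrel, inside 92 mm across flats and 78 mm long (along y); one whole face is the port: 53 mm wide, 78 mm long. At its ends the discs (radius 60 mm, y = +-39 to 43 mm) stand 11 mm above the lips.
- crank_grip (a point): Grip point of the black crank handle: round, diameter 18 mm, spins freely on its pin, parallel to the barrel's axis and 55 mm from it; runs from y = -74 to -160 mm in the cradle's frame, this point at y = -122 mm. With the port up (joint 0) it is on the cradle's -x side at axis height. The crank arm is at y = -62 to -70 mm.
- pan: Loose stainless pan, open on top, 108 (x) x 98 (y) x 42 mm high, walls 3 mm, 0.35 kg. Origin under the middle of the pan. Fully home, its origin and axes coincide with the cradle's and its -y wall is against the stop plate.
- pan_handle (a point): Middle of the pan's black handle bar, 130 mm to the pan's +y from its origin, 30 mm above its underside: an upright strip 72 mm long (pan's x), 10 mm thick (y), 32 mm high (z = 10 to 42 mm), held by two arms at x = +-33 mm; 76 mm free between bar and pan. With the pan home a wide-open gripper here may touch the portal: open only a little to let go.
- bin: Fixed low blue stock bin, 62 (x) x 184 (y) mm, floor 10 mm above the bench, walls 3 mm thick; tops above the bench: side walls (+-y) 14 mm, back (+x) 26 mm, front (-x, to the robot) 22 mm; a label apron slopes down in front of it. Origin under the middle of the bin.
- lot_label: Barcode label, 27 x 60 mm, white with black bars, on the bin's sloping front apron. Origin at the label's middle; z is its outward normal, tilted 30 degrees from vertical towards the bin's -x (to the robot); y along the bin's y.
- scanner: Loose stick scanner, 140 mm long, 0.13 kg, standing nose down in its dock. Origin at the middle of the nose window; z from the nose up to the tail, the beam leaves along -z. Black nose 30 (x) x 38 (y) x 38 mm, above it the grey grip 24 (x) x 34 (y) mm from z = 38 to 140 mm: grip it there, e.g. at 100 mm.
- dock: Fixed black charging dock, base 78 x 78 mm, origin under its middle. Pocket 38 (x) x 48 (y) mm, floor at 8 mm, rim at 34 mm; the docked scanner's origin is 8 mm above the dock's, its axes along the dock's (either way round).
- lab_timer: Loose white lab timer, 66 x 70 x 19 mm, lying left of the bin. Leave it alone.
- port_cover: The barrel's loose steel port cover, 82 x 60 mm with a wire handle, lying behind the cradle. Leave it alone.
- new_0: New white ceramic grinding cylinder, diameter 21 mm, 26 mm high, 30 g, standing in the bin (absent in some starts). Origin at the middle of its lower end, z along its axis.
- new_1: New white ceramic grinding cylinder, diameter 21 mm, 26 mm high, 30 g, standing in the bin (absent in some starts). Origin at the middle of its lower end, z along its axis.
- new_2: New white ceramic grinding cylinder, diameter 21 mm, 26 mm high, 30 g, standing in the bin (absent in some starts). Origin at the middle of its lower end, z along its axis.
- new_3: New white ceramic grinding cylinder, diameter 21 mm, 26 mm high, 30 g, standing in the bin (absent in some starts). Origin at the middle of its lower end, z along its axis.
- worn_0: Worn grey grinding cylinder, diameter 19 mm, 22 mm high, 24 g, inside the barrel at the start (absent in some starts). Origin at the middle of one end, z along its axis.
- worn_1: Worn grey grinding cylinder, diameter 19 mm, 22 mm high, 24 g, inside the barrel at the start (absent in some starts). Origin at the middle of one end, z along its axis.
- worn_2: Worn grey grinding cylinder, diameter 19 mm, 22 mm high, 24 g, inside the barrel at the start (absent in some starts). Origin at the middle of one end, z along its axis.
- worn_3: Worn grey grinding cylinder, diameter 19 mm, 22 mm high, 24 g, inside the barrel at the start (absent in some starts). Origin at the middle of one end, z along its axis.

How it is judged:
By the outcome, as a careful person would: the job done as asked, in the order asked, and still so for the second after the job is handed in, with the robot touching nothing.
Of worn_0, worn_1, worn_2, worn_3 only 3 to 4 are there at a start; the rules pass over those that are not, and their reading is None.
Of new_0, new_1, new_2, new_3 only 2 to 4 are there at a start; the rules pass over those that are not, and their reading is None.
At some moment in a run one of pan, new_0, new_1, new_2, new_3 may be knocked a few centimetres aside while the robot is not near it.
It also fails if it takes over 210 s, if anything falls off the work surface, if the arm or the gripper's body presses on something with over 40 N, if the wrist force passes 120 N, or if a joint passes its speed limit or range.

## Working session

There is one attempt and no reset: what is moved stays moved. The work goes in short steps, Python scripts to look and compute and a shell command to move; the robot and the scene stay as the last step left them, time stands still between calls to the robot, and variables do not carry over. Pictures are saved under pics/ and viewed, at most 14 in all, crops included, and the job is handed in when it is done.

```bash
ls; mkdir -p pics; cat > h.py <<'E'
import numpy as np, cv2
from rig import bot, vision, workorder
def cap(n,f=None):
    M=vision.camera_model(n); im=vision.capture(n)
    if f: cv2.imwrite('pics/'+f,im[:,:,::-1])
    return im,M
def ray(M,u,v):
    K=M['camera_matrix'];T=M['camera_from_world']
    d=np.linalg.inv(K)@[u,v,1]; d=np.array([d[0],-d[1],-d[2]])
    R=T[:3,:3]; return -R.T@T[:3,3], R.T@d
def onz(M,u,v,z):
    o,d=ray(M,u,v); return o+d*(z-o[2])/d[2]
def proj(M,p):
    T=M['camera_from_world'];c=T[:3,:3]@p+T[:3,3]
    q=M['camera_matrix']@[c[0],-c[1],-c[2]]; return q[:2]/q[2]
def st():
    s=bot.read_state(); print(round(s['time_s'],2),np.round(s['position'],4),np.round(s['tcp_rot'],3).tolist(),'F',np.round(s['force'],1),'op',round(s['opening'],3),'g',s['grasp_force']); return s
def need(p,R=None):
    "shift in tool axes (mm) and rotvec to reach"
    s=bot.read_state(); R0=np.array(s['tcp_rot']); 
    print('xyz',np.round(1000*R0.T@(np.array(p)-s['position']),1), 'rot',None if R is None else np.round(cv2.Rodrigues(R0.T@R)[0].ravel(),3))
E
python3 - <<'E'
from h import *
st()
for n in ['scene','side','wrist']:
    im,M=cap(n,n+'0.png'); o,d=ray(M,280,210); print(n,o,d,M['camera_matrix'].tolist(), [k for k in M])
E
```

```text
pics
0.0 [6.243e-01 2.000e-04 2.296e-01] [[0.0, 1.0, -0.002], [1.0, -0.0, 0.0], [0.0, -0.002, -1.0]] F [-0.3 -0.   0.4] op 1.001 g 0.0
scene [-0.298394   -0.3958865   1.28964399] [ 0.56708391  0.3142064  -0.76137956] [[485.23925771987706, 0.0, 280.80116715806275], [0.0, 485.23925771987706, 208.8182396010002], [0.0, 0.0, 1.0]] ['camera_matrix', 'camera_from_world']
side [-0.08975901  1.38892427  0.70895589] [ 0.43609439 -0.8242497  -0.36121661] [[406.5291857415159, 0.0, 279.6711845395493], [0.0, 406.5291857415159, 212.65593877843497], [0.0, 0.0, 1.0]] ['camera_matrix', 'camera_from_world']
wrist [0.62522706 0.0774653  0.38312869] [-0.0087562  -0.29741963 -0.95490624] [[308.97315970423716, 0.0, 282.4658547873042], [0.0, 308.97315970423716, 204.49599415114128], [0.0, 0.0, 1.0]] ['camera_matrix', 'camera_from_world']
```

View images.

View pics/scene0.png

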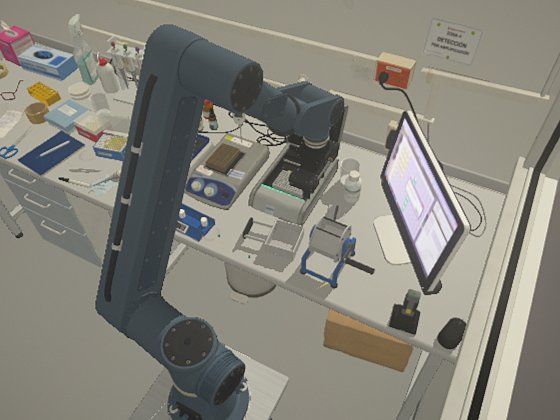

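View pics/side0.png

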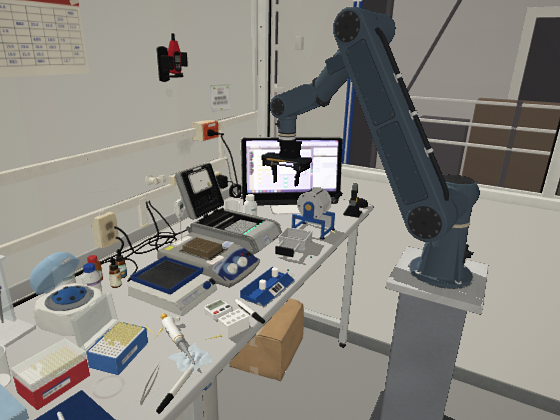

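```bash
python3 - <<'E'
from h import *
a=cv2.imread('pics/scene0.png')[180:340,170:450]; cv2.imwrite('pics/c1.png',cv2.resize(a,None,fx=2.85,fy=2.85,interpolation=cv2.INTER_CUBIC))
a=cv2.imread('pics/side0.png')[175:335,195:405]; cv2.imwrite('pics/c2.png',cv2.resize(a,None,fx=3.7,fy=3.7,interpolation=cv2.INTER_CUBIC))
_,M=cap('scene')
for n,u,v in [('mill',330,255),('pan',265,238),('handle',248,228),('scan',407,320),('bin',193,222)]: print(n,onz(M,u,v,0.03))
E
```

```text
mill [ 0.54586242 -0.10341751  0.03      ]
pan [0.51197258 0.11193643 0.03      ]
handle [0.52282689 0.18218044 0.03      ]
scan [ 0.43888844 -0.38925453  0.03      ]
bin [0.46163503 0.35992604 0.03      ]
```

View pics/c1.png

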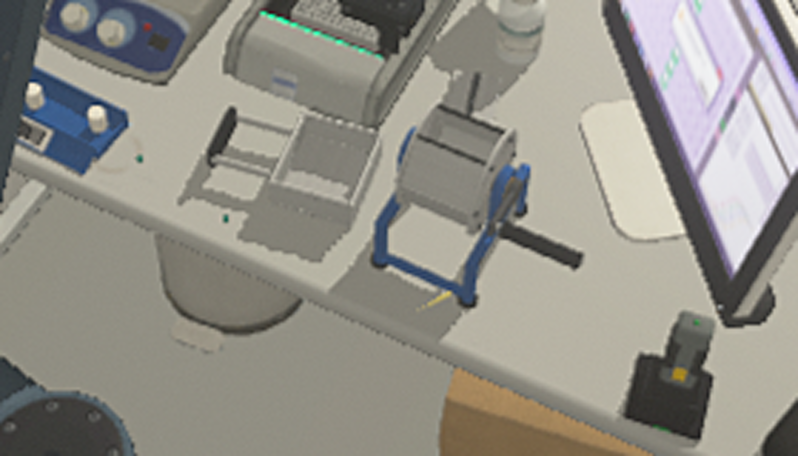

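View pics/wrist0.png

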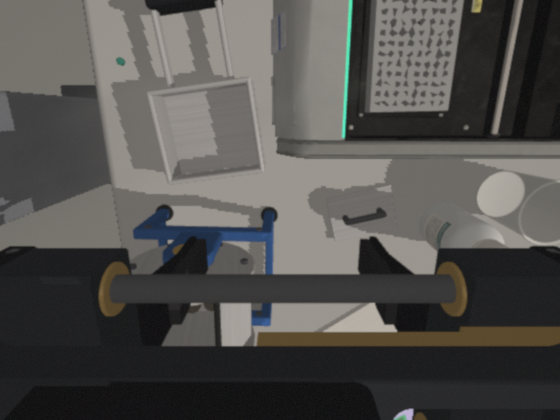

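```bash
python3 - <<'E'
from h import *
M=vision.camera_model('wrist')
print('pan corners');P=[onz(M,u,v,.042) for u,v in [(150,93),(251,79),(265,173),(170,184)]]
for p in P:print(np.round(p,4))
P=np.array(P);print('c',P.mean(0),[np.linalg.norm(P[i]-P[(i+1)%4]) for i in range(4)])
ax=(P[0]+P[1]-P[2]-P[3]);print('yaw of +y',np.degrees(np.arctan2(-ax[0],ax[1])))
bx=(P[1]+P[2]-P[0]-P[3]);print('yaw x',np.degrees(np.arctan2(bx[1],bx[0])))
for u,v in [(165,213),(270,215)]: print('foot',onz(M,u,v,0.006))
for u,v in [(140,235),(272,232)]: print('bar',onz(M,u,v,0.07),onz(M,u,v,.148))
M=vision.camera_model('scene')
f=lambda x,y:(170+x/2.85,180+y/2.85)
for n,x,y,z in [('footL',378,262,.005),('footR',470,300,.005),('crankend',578,262,.125),('crankbase',505,228,.125),('panhandle1',217,160,.042),('panhandle2',232,110,.042),('docktop',668,395,.034),('scantail',695,322,.148)]: print(n,onz(M,*f(x,y),z))
E
```

```text
pan corners
[0.4875 0.0988 0.042 ]
[0.593  0.1123 0.042 ]
[0.6058 0.0144 0.042 ]
[0.4983 0.0019 0.042 ]
c [0.54614604 0.05685727 0.042     ] [np.float64(0.10642421545304385), np.float64(0.0986935290829063), np.float64(0.10820091575030194), np.float64(0.09745562377435713)]
yaw of +y 6.911054289774387
yaw x 6.939234503670127
foot [ 0.47457772 -0.04401885  0.006     ]
foot [ 0.60923137 -0.04685602  0.006     ]
bar [ 0.47024132 -0.04852828  0.07      ] [ 0.50884499 -0.01717398  0.148     ]
bar [ 0.6138943  -0.04518468  0.07      ] [ 0.6167433  -0.01466259  0.148     ]
footL [ 0.46479877 -0.04746626  0.005     ]
footR [ 0.46611751 -0.15671662  0.005     ]
crankend [ 0.48353378 -0.25696341  0.125     ]
crankbase [ 0.48853371 -0.17679825  0.125     ]
panhandle1 [0.48326795 0.16519196 0.042     ]
panhandle2 [0.55466085 0.18659857 0.042     ]
docktop [ 0.43740316 -0.38132386  0.034     ]
scantail [ 0.45487751 -0.38113363  0.148     ]
```

```bash
python3 -m handwheel '[{"xyz":[-60,0,-15],"delta_rot":[0,0,0],"hand":-1},{"xyz":[-120,-15,-30],"delta_rot":[0,0,0],"hand":-1},{"xyz":[-180,-30,-60],"delta_rot":[0,0,0],"hand":-1},{"xyz":[-230,-40,-80],"delta_rot":[0,0,0],"hand":-1},{"xyz":[-230,-40,-80],"delta_rot":[0,0,0],"hand":-1}]'
python3 - <<'E'
from h import *
st(); cap('wrist','w1.png')
E
```

```text
time_s: 0.82
position: [0.5851, -0.2351, 0.3127]
tcp_rot: [[0.006, 1.0, 0.004], [1.0, -0.006, -0.004], [-0.004, 0.004, -1.0]]
force: [0.3, 0.0, -0.4]
opening: 1.0
grasp_force: 0.0
0.82 [ 0.5851 -0.2351  0.3127] [[0.006, 1.0, 0.004], [1.0, -0.006, -0.004], [-0.004, 0.004, -1.0]] F [ 0.3  0.  -0.4] op 1.0 g 0.0
```

View pics/w1.png

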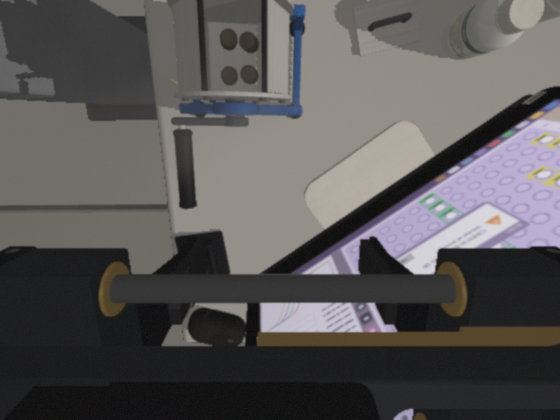

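```bash
python3 - <<'E'
from h import *
M=vision.camera_model('wrist')
im=cv2.imread('pics/w1.png'); g=im.sum(2)
for r in (140,160,180,200):
    c=np.where(g[r,165:215]<150)[0]+165; print(r,c.min(),c.max(),np.round(onz(M,c.mean()+.5,r,.125),4))
c=np.where(g[120:225,187]<150)[0]+120;print(c.min(),c.max(),onz(M,187,c.max()+1,.125), onz(M,187,c.min(),.125))
b=(im[:,:,0].astype(int)-im[:,:,2]>60)
ys,xs=np.where(b[:150,150:320]); xs+=150
sel=(ys>90);print('right portal cols',xs[sel].min(),xs[sel].max(),'rows',ys[sel].min(),ys[sel].max())
for u,v,z in [(180,108,.148),(300,110,.148),(180,108,.07),(300,110,.07),(298,8,.07),(299,8,.148)]: print(u,v,z,np.round(onz(M,u,v,z),4))
for u in (203,266): print('lip',[np.round(onz(M,u,v,.174),4) for v in (10,70)])
E
```

```text
Traceback (most recent call last):
ValueError: zero-size array to reduction operation minimum which has no identity
```

```bash
python3 - <<'E'
from h import *
M=vision.camera_model('wrist')
im=cv2.imread('pics/w1.png'); g=im.sum(2)
print(g[150,165:215:3], g[120:225:5,187])
for r in (140,150,160,180,200):
    d=g[r,165:215]; c=np.where(d<.5*np.median(d))[0]+165
    if len(c): print(r,c.min(),c.max(),np.round(onz(M,c.mean()+.5,r,.125),4))
b=(im[:,:,0].astype(int)-im[:,:,2]>50)
ys,xs=np.where(b[:150,150:320]); xs+=150
sel=(ys>90)
if sel.any():print('right portal cols',xs[sel].min(),xs[sel].max(),'rows',ys[sel].min(),ys[sel].max())
for u,v,z in [(187,208,.125),(180,108,.148),(300,110,.148),(180,108,.07),(300,110,.07),(298,8,.07),(299,8,.148)]: print(u,v,z,np.round(onz(M,u,v,z),4))
for u in (203,266): print('lip',[np.round(onz(M,u,v,.174),4) for v in (10,70)])
E
```

```text
[382 415 412 383 169 177 175 195 179 269 420 415 419 418 420 418 423] [220 305 181 182 197 193 194 190 185 176 168 150 135 128 115 112 101 104
 410 427 425]
140 175 190 [ 0.479 -0.181  0.125]
150 176 191 [ 0.479  -0.1917  0.125 ]
160 177 192 [ 0.4791 -0.2025  0.125 ]
180 179 193 [ 0.4787 -0.2249  0.125 ]
200 180 195 [ 0.4783 -0.2481  0.125 ]
right portal cols 231 301 rows 91 113
187 208 0.125 [ 0.4763 -0.2576  0.125 ]
180 108 0.148 [ 0.4862 -0.1485  0.148 ]
300 110 0.148 [ 0.6035 -0.1509  0.148 ]
180 108 0.07 [ 0.4617 -0.147   0.07  ]
300 110 0.07 [ 0.608 -0.15   0.07 ]
298 8 0.07 [ 0.6045 -0.0405  0.07  ]
299 8 0.148 [ 0.6016 -0.0631  0.148 ]
lip [array([ 0.5209, -0.0717,  0.174 ]), array([ 0.5174, -0.1176,  0.174 ])]
lip [array([ 0.573, -0.072,  0.174]), array([ 0.5721, -0.1178,  0.174 ])]
```

```bash
python3 -m handwheel '[{"xyz":[60,-10,0],"delta_rot":[0,0,-0.18],"hand":-1},{"xyz":[120,-20,0],"delta_rot":[0,0,-0.36],"hand":-1},{"xyz":[180,-30,0],"delta_rot":[0,0,-0.54],"hand":-0.5},{"xyz":[240,-40,0],"delta_rot":[0,0,-0.72],"hand":-0.3},{"xyz":[300,-50,0],"delta_rot":[0,0,-0.9],"hand":-0.2}]'
python3 - <<'E'
from h import *
s=st(); y=np.radians(6.9)
R=np.array([[-np.cos(y),-np.sin(y),0],[-np.sin(y),np.cos(y),0],[0,0,-1]]); need([.53,.186,.22],R)
E
```

```text
time_s: 1.5
position: [0.5332, 0.0738, 0.3096]
tcp_rot: [[-0.788, 0.615, -0.002], [0.615, 0.788, 0.001], [0.002, -0.001, -1.0]]
force: [1.3, 0.5, -0.2]
opening: 0.745
grasp_force: 0.0
1.5 [0.5332 0.0738 0.3096] [[-0.788, 0.615, -0.002], [0.615, 0.788, 0.001], [0.002, -0.001, -1.0]] F [ 1.3  0.5 -0.2] op 0.745 g 0.0
xyz [71.4 86.6 89.7] rot [ 0.    -0.002 -0.783]
```

```bash
python3 -m handwheel '[{"xyz":[20,20,20],"delta_rot":[0,0,-0.18],"hand":-0.2},{"xyz":[40,45,40],"delta_rot":[0,0,-0.36],"hand":-0.2},{"xyz":[71,87,70],"delta_rot":[0,0,-0.54],"hand":-0.2},{"xyz":[71,87,90],"delta_rot":[0,0,-0.72],"hand":-0.2},{"xyz":[71,87,90],"delta_rot":[0,0,-0.783],"hand":-0.2}]'
python3 - <<'E'
from h import *
s=st(); cap('wrist','w2.png')
E
```

```text
time_s: 2.12
position: [0.53, 0.1847, 0.2175]
tcp_rot: [[-0.993, -0.119, -0.007], [-0.119, 0.993, -0.0], [0.007, 0.0, -1.0]]
force: [0.1, -1.3, 0.6]
opening: 0.603
grasp_force: 0.0
2.12 [0.53   0.1847 0.2175] [[-0.993, -0.119, -0.007], [-0.119, 0.993, -0.0], [0.007, 0.0, -1.0]] F [ 0.1 -1.3  0.6] op 0.603 g 0.0
```

View pics/w2.png

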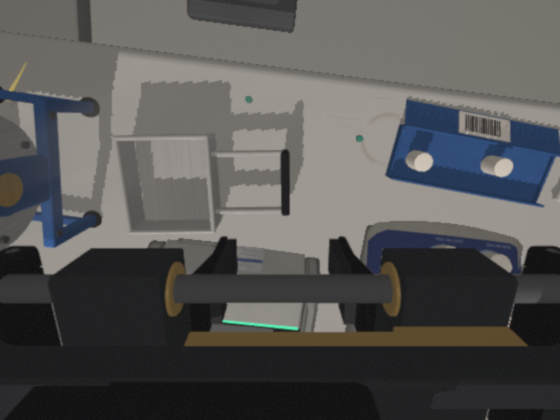

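```bash
python3 - <<'E'
from h import *
M=vision.camera_model('wrist')
q=lambda n,u,v,z:print(n,np.round(onz(M,u,v,z),4))
q('handle ends',285,150,.042);q('',286,215,.042)
q('pan',115,137,.042);q('',208,137,.042);q('',213,234,.042);q('',130,234,.042)
for z in (0,.006,.012): q('foot-x',90,107,z);q('foot+x',92,219,z)
for z in (.07,.1,.148): q('bar',46,97,z);q('bar',52,243,z)
q('hub',8,188,.125)
q('lab c',484,125,.02);
for u,v in [(466,112),(510,121),(503,140),(459,130)]: q('lab',u,v,.016)
q('cyl',420,153,.036);q('cyl',498,160,.036)
E
```

```text
handle ends [0.4902 0.1825 0.042 ]
 [0.5619 0.1923 0.042 ]
pan [0.4978 0.0043 0.042 ]
 [0.4863 0.1009 0.042 ]
 [0.5944 0.1122 0.042 ]
 [0.6055 0.0179 0.042 ]
foot-x [ 0.4724 -0.045   0.    ]
foot+x [ 0.6097 -0.0497  0.    ]
foot-x [ 0.4722 -0.0415  0.006 ]
foot+x [ 0.6072 -0.0461  0.006 ]
foot-x [ 0.4719 -0.0379  0.012 ]
foot+x [ 0.6047 -0.0425  0.012 ]
bar [ 0.4651 -0.0435  0.07  ]
bar [ 0.6128 -0.0506  0.07  ]
bar [ 0.4642 -0.0217  0.1   ]
bar [ 0.5972 -0.0282  0.1   ]
bar [0.4627 0.0131 0.148 ]
bar [0.5723 0.0078 0.148 ]
hub [ 0.539 -0.041  0.125]
lab c [0.4395 0.3979 0.02  ]
lab [0.4281 0.3766 0.016 ]
lab [0.4317 0.4279 0.016 ]
lab [0.4528 0.4267 0.016 ]
lab [0.4479 0.3742 0.016 ]
cyl [0.4769 0.3279 0.036 ]
cyl [0.4743 0.4139 0.036 ]
```

```bash
python3 - <<'E'
from h import *
need([.528,.188,.022])
M=vision.camera_model('wrist')
W0=None
E
python3 -m handwheel '[{"xyz":[2,3,60],"delta_rot":[0,0,0],"hand":-0.2},{"xyz":[2,3,120],"delta_rot":[0,0,0],"hand":-0.2},{"xyz":[2,3,170],"delta_rot":[0,0,0],"hand":-0.2},{"xyz":[2,3,195],"delta_rot":[0,0,0],"hand":-0.2},{"xyz":[2,3,195],"delta_rot":[0,0,0],"hand":-0.2}]'
```

```text
xyz [  1.3   3.8 196.4] rot None
time_s: 2.8
position: [0.5285, 0.1858, 0.0234]
tcp_rot: [[-0.994, -0.112, -0.006], [-0.112, 0.994, -0.001], [0.006, 0.0, -1.0]]
force: [1.3, 0.8, 0.5]
opening: 0.6
grasp_force: 0.0
```

```bash
python3 -m handwheel '[{"xyz":[0,0,0],"delta_rot":[0,0,0],"hand":1},{"xyz":[0,0,0],"delta_rot":[0,0,0],"hand":1},{"xyz":[0,0,0],"delta_rot":[0,0,0],"hand":1},{"xyz":[0,0,0],"delta_rot":[0,0,0],"hand":1},{"xyz":[0,0,0],"delta_rot":[0,0,0],"hand":1}]'
python3 - <<'E'
from h import *
s=st(); y=np.radians(-1.5)
R=np.array([[-np.cos(y),-np.sin(y),0],[-np.sin(y),np.cos(y),0],[0,0,-1]]); 
need([.5385+.0262*.19,-.0985+.19,s['position'][2]],R)
E
```

```text
time_s: 3.42
position: [0.5314, 0.1854, 0.026]
tcp_rot: [[-0.994, -0.111, 0.001], [-0.111, 0.994, 0.001], [-0.001, 0.001, -1.0]]
force: [-0.6, 1.9, 2.2]
opening: 0.118
grasp_force: 1.8
3.42 [0.5314 0.1854 0.026 ] [[-0.994, -0.111, 0.001], [-0.111, 0.994, 0.001], [-0.001, 0.001, -1.0]] F [-0.6  1.9  2.2] op 0.118 g 1.7955673917458626
xyz [ -1.5 -94.6  -0.1] rot [0.001 0.001 0.138]
```

```bash
python3 -m handwheel '[{"xyz":[-6,0,0],"delta_rot":[0,0,0.07],"hand":1},{"xyz":[-10,-10,0],"delta_rot":[0,0,0.138],"hand":1},{"xyz":[-6,-40,0],"delta_rot":[0,0,0.138],"hand":1},{"xyz":[-2,-75,0],"delta_rot":[0,0,0.138],"hand":1},{"xyz":[0,-112,0],"delta_rot":[0,0,0.138],"hand":1}]'
python3 - <<'E'
from h import *
s=st(); im,M=cap('wrist','w3.png'); im,M=cap('scene','s3.png'); a=im[190:300,230:400]; cv2.imwrite('pics/c3.png',cv2.resize(a,None,fx=4.5,fy=4.5,interpolation=2)[:,:,::-1])
E
```

```text
time_s: 4.05
position: [0.5438, 0.0736, 0.0259]
tcp_rot: [[-1.0, 0.026, 0.001], [0.026, 1.0, 0.001], [-0.001, 0.001, -1.0]]
force: [-0.7, 2.3, 2.3]
opening: 0.113
grasp_force: 30.0
4.05 [0.5438 0.0736 0.0259] [[-1.0, 0.026, 0.001], [0.026, 1.0, 0.001], [-0.001, 0.001, -1.0]] F [-0.7  2.3  2.3] op 0.113 g 29.969985962379724
```

View pics/w3.png

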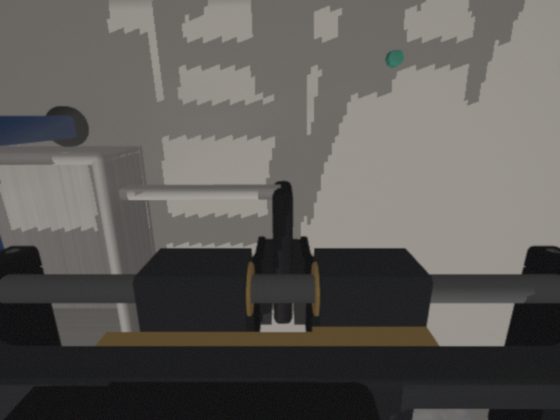

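```bash
python3 -m handwheel '[{"xyz":[0,0,0],"delta_rot":[0,0,0],"hand":0.2},{"xyz":[0,0,0],"delta_rot":[0,0,0],"hand":0.2},{"xyz":[0,0,-30],"delta_rot":[0.18,0,0],"hand":0.2},{"xyz":[0,0,-40],"delta_rot":[0.36,0,0],"hand":0.2},{"xyz":[0,0,-40],"delta_rot":[0.54,0,0],"hand":0.2}]'
python3 - <<'E'
from h import *
st(); s=bot.read_state(); need([.544,.0736,.031]); need([.5425,.0736-.025,.031]);need([.5425,.021,.031])
E
```

```text
time_s: 4.78
position: [0.545, 0.0751, 0.0677]
tcp_rot: [[-1.0, 0.024, -0.008], [0.024, 0.856, -0.516], [-0.006, -0.516, -0.857]]
force: [-0.6, 0.3, -1.4]
opening: 0.396
grasp_force: 0.0
4.78 [0.545  0.0751 0.0677] [[-1.0, 0.024, -0.008], [0.024, 0.856, -0.516], [-0.006, -0.516, -0.857]] F [-0.6  0.3 -1.4] op 0.396 g 0.0
xyz [ 1.1 17.6 32.3] rot None
xyz [ 2.  -3.8 45.2] rot None
xyz [  1.4 -27.4  59.4] rot None
```

```bash
python3 -m handwheel '[{"xyz":[1,17,32],"delta_rot":[0,0,0],"hand":0.2},{"xyz":[1,7,38],"delta_rot":[0,0,0],"hand":0.2},{"xyz":[2,-4,45],"delta_rot":[0,0,0],"hand":0.2},{"xyz":[2,-20,55],"delta_rot":[0,0,0],"hand":0.2},{"xyz":[1,-27,59],"delta_rot":[0,0,0],"hand":0.2}]'
python3 -m handwheel '[{"xyz":[0,-4,2],"delta_rot":[0,0,0],"hand":0.2},{"xyz":[0,-4,2],"delta_rot":[0,0,0],"hand":0.2},{"xyz":[0,-4,2],"delta_rot":[0,0,0],"hand":0.2},{"xyz":[0,-4,2],"delta_rot":[0,0,0],"hand":0.2},{"xyz":[0,-4,2],"delta_rot":[0,0,0],"hand":0.2}]'
```

```text
time_s: 5.4
position: [0.5406, 0.0232, 0.0286]
tcp_rot: [[-0.999, 0.03, -0.012], [0.032, 0.865, -0.501], [-0.004, -0.501, -0.865]]
force: [-8.7, 36.0, 14.2]
opening: 0.403
grasp_force: 18.4
time_s: 6.02
position: [0.5406, 0.0232, 0.0287]
tcp_rot: [[-1.0, 0.028, -0.009], [0.029, 0.867, -0.498], [-0.007, -0.498, -0.867]]
force: [-7.1, 33.1, 9.0]
opening: 0.406
grasp_force: 16.1
```

```bash
python3 -m handwheel '[{"xyz":[0,9,-2],"delta_rot":[0,0,0],"hand":0.2},{"xyz":[0,9,-50],"delta_rot":[0,0,0],"hand":0.2},{"xyz":[0,9,-110],"delta_rot":[0,0,0],"hand":0.2},{"xyz":[0,20,-170],"delta_rot":[0,0,0],"hand":0.2},{"xyz":[0,20,-200],"delta_rot":[0,0,0],"hand":0.2}]'
python3 - <<'E'
from h import *
st(); im,M=cap('scene','s4.png')
a=im[190:330,230:450]; cv2.imwrite('pics/c4.png',cv2.resize(a,None,fx=3.6,fy=3.6,interpolation=2)[:,:,::-1])
# triangulate screen corner: w1 camera pose approximated: offset from tcp
W=vision.camera_model('wrist');s=bot.read_state()
T=np.linalg.inv(W['camera_from_world']); R=np.array(s['tcp_rot']); 
Rc=R.T@T[:3,:3]; tc=R.T@(T[:3,3]-s['position']); np.savez('hc.npz',Rc=Rc,tc=tc); print('tc',tc)
R1=np.array([[0.006,1.0,0.004],[1.0,-0.006,-0.004],[-0.004,0.004,-1.0]]);p1=np.array([.5851,-.2351,.3127])
K=W['camera_matrix']
def r1(u,v):
    d=np.linalg.inv(K)@[u,v,1]; return p1+R1@tc, R1@Rc@np.array([d[0],-d[1],-d[2]])
def tri(o1,d1,o2,d2):
    A=np.c_[d1,-d2]; t=np.linalg.lstsq(A,o2-o1,rcond=None)[0]; a=o1+t[0]*d1;b=o2+t[1]*d2; return (a+b)/2,np.linalg.norm(a-b)
print('corner',tri(*r1(258,275),*ray(M,423.3,294)))
for z in (.05,.1,.15,.2):
    o,d=r1(258,275);o2,d2=r1(420,170); print(z,np.round(o+d*(z-o[2])/d[2],3),np.round(o2+d2*(z-o2[2])/d2[2],3))
E
```

```text
time_s: 6.65
position: [0.5456, 0.1356, 0.1947]
tcp_rot: [[-1.0, 0.025, -0.009], [0.026, 0.859, -0.511], [-0.005, -0.511, -0.86]]
force: [-1.4, 0.1, 0.4]
opening: 0.399
grasp_force: 0.0
6.65 [0.5456 0.1356 0.1947] [[-1.0, 0.025, -0.009], [0.026, 0.859, -0.511], [-0.005, -0.511, -0.86]] F [-1.4  0.1  0.4] op 0.399 g 0.0
tc [ 0.07640296  0.00074247 -0.15373992]
corner (array([ 0.54603958, -0.40587474,  0.02471187]), np.float64(0.001268529337035173))
0.05 [ 0.549 -0.392  0.05 ] [ 0.774 -0.234  0.05 ]
0.1 [ 0.553 -0.364  0.1  ] [ 0.751 -0.225  0.1  ]
0.15 [ 0.558 -0.336  0.15 ] [ 0.729 -0.216  0.15 ]
0.2 [ 0.562 -0.308  0.2  ] [ 0.706 -0.207  0.2  ]
```

View pics/c4.png

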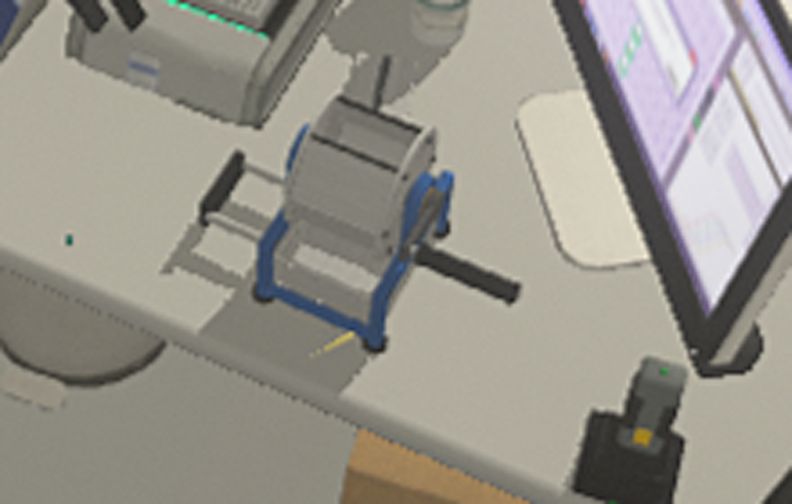

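```bash
cat >> h.py <<'E'
def Rdown(yaw):  # tool x = y axis of frame with yaw (deg), tool y = its x axis
    y=np.radians(yaw); c,s=np.cos(y),np.sin(y); return np.array([[-s,c,0],[c,s,0],[0,0,-1.]])
E
python3 - <<'E'
from h import *
need([.481,-.213,.26],Rdown(-1.5))
E
```

```text
xyz [  56.6 -334.8  124.5] rot [-0.41   0.427  1.528]
```

```bash
python3 -m handwheel '[{"xyz":[0,-30,-55],"delta_rot":[-0.045,0.047,0.168],"hand":0.0},{"xyz":[5,-70,-50],"delta_rot":[-0.09,0.094,0.336],"hand":-0.2},{"xyz":[12,-115,-20],"delta_rot":[-0.135,0.141,0.504],"hand":-0.2},{"xyz":[22,-160,10],"delta_rot":[-0.18,0.188,0.672],"hand":-0.2},{"xyz":[30,-205,40],"delta_rot":[-0.225,0.235,0.84],"hand":-0.2}]'
python3 - <<'E'
from h import *
need([.481,-.213,.26],Rdown(-1.5))
E
```

```text
time_s: 7.32
position: [0.5077, -0.0638, 0.2613]
tcp_rot: [[-0.619, 0.776, -0.123], [0.778, 0.583, -0.235], [-0.111, -0.241, -0.964]]
force: [0.6, -0.2, -0.3]
opening: 0.598
grasp_force: 0.0
xyz [ -99.4 -107.4   39.6] rot [-0.196  0.191  0.68 ]
```

```bash
python3 -m handwheel '[{"xyz":[-20,-22,8],"delta_rot":[-0.045,0.045,0.163],"hand":-0.2},{"xyz":[-50,-54,20],"delta_rot":[-0.095,0.093,0.33],"hand":-0.2},{"xyz":[-80,-86,32],"delta_rot":[-0.143,0.14,0.496],"hand":-0.2},{"xyz":[-99,-107,40],"delta_rot":[-0.196,0.191,0.68],"hand":-0.2},{"xyz":[-99,-107,40],"delta_rot":[-0.196,0.191,0.68],"hand":-0.2}]'
python3 - <<'E'
from h import *
st(); im,M=cap('wrist','w5.png')
g=im.astype(int).sum(2)
for r in range(120,240,15):
    d=g[r,200:340]; c=np.where(d<.55*np.median(d))[0]+200
    if len(c): print(r,c.min(),c.max(),[np.round(onz(M,c.mean()+.5,r,z),4) for z in (.125,.135)])
E
```

```text
time_s: 7.95
position: [0.4812, -0.2136, 0.2593]
tcp_rot: [[0.026, 1.0, -0.002], [1.0, -0.026, -0.001], [-0.001, -0.002, -1.0]]
force: [-0.2, 0.5, -0.9]
opening: 0.601
grasp_force: 0.0
7.95 [ 0.4812 -0.2136  0.2593] [[0.026, 1.0, -0.002], [1.0, -0.026, -0.001], [-0.001, -0.002, -1.0]] F [-0.2  0.5 -0.9] op 0.601 g 0.0
120 274 275 [array([ 0.477 , -0.1412,  0.125 ]), array([ 0.4773, -0.141 ,  0.135 ])]
135 317 339 [array([ 0.5252, -0.1557,  0.125 ]), array([ 0.5238, -0.155 ,  0.135 ])]
150 333 335 [array([ 0.531 , -0.1694,  0.125 ]), array([ 0.5293, -0.1682,  0.135 ])]
165 273 290 [array([ 0.4822, -0.182 ,  0.125 ]), array([ 0.4823, -0.1804,  0.135 ])]
180 273 290 [array([ 0.4818, -0.1962,  0.125 ]), array([ 0.4819, -0.1942,  0.135 ])]
195 273 290 [array([ 0.4814, -0.2109,  0.125 ]), array([ 0.4815, -0.2083,  0.135 ])]
210 273 290 [array([ 0.481, -0.226,  0.125]), array([ 0.4811, -0.2229,  0.135 ])]
225 273 290 [array([ 0.4805, -0.2416,  0.125 ]), array([ 0.4807, -0.2379,  0.135 ])]
```

View pics/w5.png

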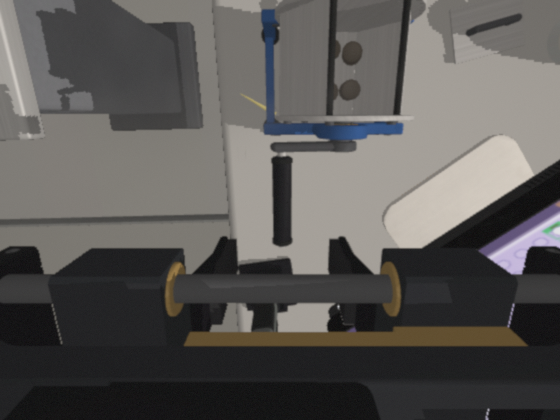

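```bash
python3 -m handwheel '[{"xyz":[0,0,50],"delta_rot":[0,0,0],"hand":-0.2},{"xyz":[0,0,105],"delta_rot":[0,0,0],"hand":-0.2},{"xyz":[0,0,144],"delta_rot":[0,0,0],"hand":-0.2},{"xyz":[0,0,144],"delta_rot":[0,0,0],"hand":0.5},{"xyz":[0,0,144],"delta_rot":[0,0,0],"hand":1}]'
python3 -m handwheel '[{"xyz":[0,0,0],"delta_rot":[0,0,0],"hand":1},{"xyz":[0,0,0],"delta_rot":[0,0,0],"hand":1},{"xyz":[0,0,0],"delta_rot":[0,0,0],"hand":1},{"xyz":[0,0,0],"delta_rot":[0,0,0],"hand":1},{"xyz":[0,0,0],"delta_rot":[0,0,0],"hand":1}]'
python3 - <<'E'
import numpy as np
# tool y=+x, tool z=-z. path relative
for a in np.arange(0.3,3.3,.15): print(round(a,2),np.round([55*(1-np.cos(a)),-55*np.sin(a)],1))
E
```

```text
time_s: 8.62
position: [0.4842, -0.2093, 0.1164]
tcp_rot: [[0.017, 1.0, -0.0], [1.0, -0.017, -0.001], [-0.001, -0.0, -1.0]]
force: [0.2, 0.4, 0.4]
opening: 0.453
grasp_force: 0.0
time_s: 9.25
position: [0.4803, -0.2096, 0.1158]
tcp_rot: [[0.016, 1.0, -0.008], [1.0, -0.016, 0.0], [-0.0, -0.008, -1.0]]
force: [-9.3, -4.1, 1.0]
opening: 0.187
grasp_force: 29.6
0.3 [  2.5 -16.3]
0.45 [  5.5 -23.9]
0.6 [  9.6 -31.1]
0.75 [ 14.8 -37.5]
0.9 [ 20.8 -43.1]
1.05 [ 27.6 -47.7]
1.2 [ 35.1 -51.3]
1.35 [ 43.  -53.7]
1.5 [ 51.1 -54.9]
1.65 [ 59.4 -54.8]
1.8 [ 67.5 -53.6]
1.95 [ 75.4 -51.1]
2.1 [ 82.8 -47.5]
2.25 [ 89.5 -42.8]
2.4 [ 95.6 -37.2]
2.55 [100.7 -30.7]
2.7 [104.7 -23.5]
2.85 [107.7 -15.8]
3.0 [109.4  -7.8]
3.15 [110.    0.5]
```

```bash
python3 -m handwheel '[{"xyz":[0,0.6,-8],"delta_rot":[0,0,0],"hand":1},{"xyz":[0,3.3,-19],"delta_rot":[0,0,0],"hand":1},{"xyz":[0,9.6,-31],"delta_rot":[0,0,0],"hand":1},{"xyz":[0,18.7,-41.3],"delta_rot":[0,0,0],"hand":1},{"xyz":[0,30,-49],"delta_rot":[0,0,0],"hand":1}]'
```

```text
time_s: 9.88
position: [0.5165, -0.2101, 0.161]
tcp_rot: [[0.019, 1.0, 0.003], [1.0, -0.019, -0.0], [-0.0, 0.003, -1.0]]
force: [9.3, -7.7, -43.2]
opening: 0.185
grasp_force: 32.5
```

```bash
python3 -m handwheel '[{"xyz":[0,5,4],"delta_rot":[0,0,0],"hand":1},{"xyz":[0,13,2],"delta_rot":[0,0,0],"hand":1},{"xyz":[0,24,1],"delta_rot":[0,0,0],"hand":1},{"xyz":[0,37,2],"delta_rot":[0,0,0],"hand":1},{"xyz":[0,50,7],"delta_rot":[0,0,0],"hand":1}]'
```

```text
time_s: 10.5
position: [0.5604, -0.2111, 0.1572]
tcp_rot: [[0.017, 1.0, -0.009], [1.0, -0.017, 0.0], [-0.0, -0.009, -1.0]]
force: [-9.8, -5.5, -6.3]
opening: 0.19
grasp_force: 30.2
```

```bash
python3 -m handwheel '[{"xyz":[0,11,7],"delta_rot":[0,0,0],"hand":1},{"xyz":[0,20.5,17],"delta_rot":[0,0,0],"hand":1},{"xyz":[0,27.2,28.7],"delta_rot":[0,0,0],"hand":1},{"xyz":[0,30.8,42],"delta_rot":[0,0,0],"hand":1},{"xyz":[0,31.4,49.7],"delta_rot":[0,0,0],"hand":1}]'
python3 -m handwheel '[{"xyz":[0,0,0],"delta_rot":[0,0,0],"hand":1},{"xyz":[0,0,0],"delta_rot":[0,0,0],"hand":1},{"xyz":[0,0,0],"delta_rot":[0,0,0],"hand":1},{"xyz":[0,0,0],"delta_rot":[0,0,0],"hand":1},{"xyz":[0,0,0],"delta_rot":[0,0,0],"hand":1}]'
python3 - <<'E'
from h import *
im,M=cap('scene','s6.png'); im2,_=cap('wrist')
a=np.vstack([cv2.resize(im[200:290,270:400],(520,360),interpolation=2), cv2.resize(im2[0:230,150:500],(365,240))[:, :].copy() if 0 else np.pad(cv2.resize(im2[0:230,150:500],(365,240)),((0,0),(0,155),(0,0)))])
cv2.imwrite('pics/c6.png',a[:,:,::-1])
E
```

```text
time_s: 11.12
position: [0.5896, -0.2116, 0.1074]
tcp_rot: [[0.017, 1.0, -0.014], [1.0, -0.017, 0.001], [0.001, -0.014, -1.0]]
force: [-12.6, -4.8, 4.2]
opening: 0.191
grasp_force: 29.5
time_s: 11.75
position: [0.5896, -0.2116, 0.1068]
tcp_rot: [[0.017, 1.0, -0.013], [1.0, -0.017, 0.001], [0.001, -0.013, -1.0]]
force: [-11.3, -6.0, -4.8]
opening: 0.19
grasp_force: 30.1
```

View pics/c6.png

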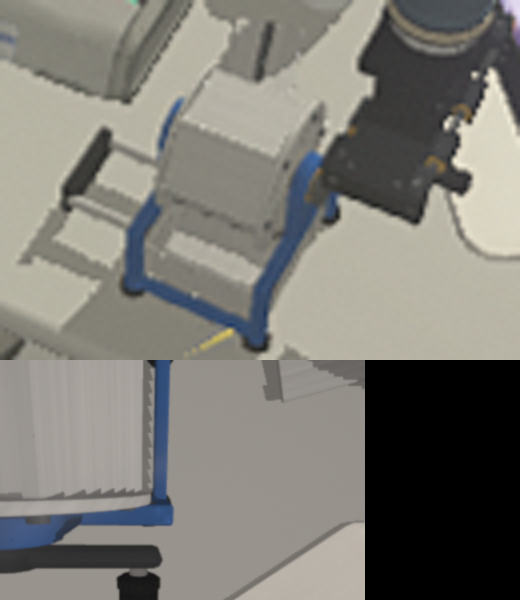

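```bash
python3 -m handwheel '[{"xyz":[0,-1.8,14],"delta_rot":[0,0,0],"hand":1},{"xyz":[0,0,0],"delta_rot":[0,0,0],"hand":1},{"xyz":[0,-2.3,-16],"delta_rot":[0,0,0],"hand":1},{"xyz":[0,0,0],"delta_rot":[0,0,0],"hand":1},{"xyz":[0,-1.8,14],"delta_rot":[0,0,0],"hand":1}]'
python3 -m handwheel '[{"xyz":[0,1.8,-14],"delta_rot":[0,0,0],"hand":1},{"xyz":[0,-0.5,-30],"delta_rot":[0,0,0],"hand":1},{"xyz":[0,1.8,-14],"delta_rot":[0,0,0],"hand":1},{"xyz":[0,1.8,-14],"delta_rot":[0,0,0],"hand":1},{"xyz":[0,1.8,-14],"delta_rot":[0,0,0],"hand":1}]'
```

```text
time_s: 12.48
position: [0.5879, -0.2116, 0.0946]
tcp_rot: [[0.016, 1.0, -0.013], [1.0, -0.016, 0.001], [0.0, -0.013, -1.0]]
force: [-15.6, -4.7, 8.0]
opening: 0.193
grasp_force: 29.3
time_s: 13.1
position: [0.5895, -0.2116, 0.1069]
tcp_rot: [[0.017, 1.0, -0.013], [1.0, -0.017, 0.001], [0.001, -0.013, -1.0]]
force: [-10.8, -5.8, -3.7]
opening: 0.193
grasp_force: 30.1
```

```bash
python3 -m handwheel '[{"xyz":[0,-1.6,-13.2],"delta_rot":[0,0,0],"hand":1},{"xyz":[0,-6.5,-26],"delta_rot":[0,0,0],"hand":1},{"xyz":[0,-14.4,-37.2],"delta_rot":[0,0,0],"hand":1},{"xyz":[0,-25,-46],"delta_rot":[0,0,0],"hand":1},{"xyz":[0,-37.2,-52],"delta_rot":[0,0,0],"hand":1}]'
python3 -m handwheel '[{"xyz":[0,-13,-2.7],"delta_rot":[0,0,0],"hand":1},{"xyz":[0,-27,-2.5],"delta_rot":[0,0,0],"hand":1},{"xyz":[0,-39,1],"delta_rot":[0,0,0],"hand":1},{"xyz":[0,-50,7.5],"delta_rot":[0,0,0],"hand":1},{"xyz":[0,-59.5,17],"delta_rot":[0,0,0],"hand":1}]'
```

```text
time_s: 13.72
position: [0.5564, -0.211, 0.1592]
tcp_rot: [[0.018, 1.0, -0.003], [1.0, -0.018, -0.0], [-0.0, -0.003, -1.0]]
force: [-1.0, -5.4, -14.0]
opening: 0.19
grasp_force: 30.7
time_s: 14.35
position: [0.4954, -0.2096, 0.1465]
tcp_rot: [[0.015, 1.0, -0.005], [1.0, -0.015, -0.002], [-0.002, -0.005, -1.0]]
force: [-9.9, -2.6, 16.9]
opening: 0.189
grasp_force: 28.8
```

```bash
python3 -m handwheel '[{"xyz":[0,-7.5,12.6],"delta_rot":[0,0,0],"hand":1},{"xyz":[0,-12.7,25.4],"delta_rot":[0,0,0],"hand":1},{"xyz":[0,-14.4,38],"delta_rot":[0,0,0],"hand":1},{"xyz":[0,-14.4,38],"delta_rot":[0,0,0],"hand":1},{"xyz":[0,-14.4,38],"delta_rot":[0,0,0],"hand":1}]'
python3 - <<'E'
from h import *
st(); im,M=cap('scene','s7.png'); im2,_=cap('wrist','w7.png')
a=np.vstack([cv2.resize(im[200:290,270:400],(520,360),interpolation=2), np.pad(cv2.resize(im2[0:230,200:500],(313,240)),((0,0),(0,207),(0,0)))])
cv2.imwrite('pics/c7.png',a[:,:,::-1])
E
```

```text
time_s: 14.98
position: [0.4797, -0.2092, 0.1043]
tcp_rot: [[0.016, 1.0, -0.009], [1.0, -0.016, 0.001], [0.001, -0.009, -1.0]]
force: [-6.9, -6.8, -4.7]
opening: 0.188
grasp_force: 30.1
14.97 [ 0.4797 -0.2092  0.1043] [[0.016, 1.0, -0.009], [1.0, -0.016, 0.001], [0.001, -0.009, -1.0]] F [-6.9 -6.8 -4.7] op 0.188 g 30.088047481622198
```

View pics/c7.png

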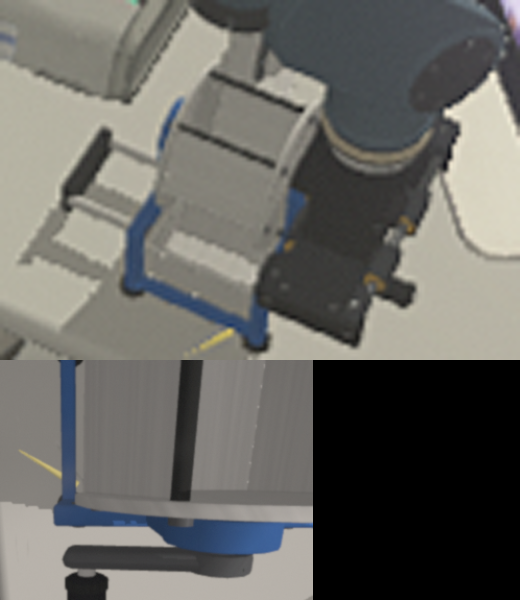

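```bash
python3 -m handwheel '[{"xyz":[0,0,0],"delta_rot":[0,0,0],"hand":-0.2},{"xyz":[0,0,0],"delta_rot":[0,0,0],"hand":-0.3},{"xyz":[0,10,-60],"delta_rot":[0,0,0],"hand":-0.3},{"xyz":[0,35,-120],"delta_rot":[0,0,0],"hand":-0.3},{"xyz":[-15,58,-180],"delta_rot":[0,0,0],"hand":-0.3}]'
python3 -m handwheel '[{"xyz":[0,0,-25],"delta_rot":[0,0,0],"hand":-0.3},{"xyz":[0,0,-25],"delta_rot":[0,0,0],"hand":-0.3},{"xyz":[0,0,-25],"delta_rot":[0,0,0],"hand":-0.3},{"xyz":[0,0,-25],"delta_rot":[0,0,0],"hand":-0.3},{"xyz":[0,0,-25],"delta_rot":[0,0,0],"hand":-0.3}]'
python3 - <<'E'
from h import *
im,M=cap('wrist','w8.png'); im1,M1=cap('scene','s8.png'); np.savez('m8.npz',**M)
print(np.round(proj(M,np.array([.5395,-.0985,.174])),1))
a=im[0:250,150:400]; cv2.imwrite('pics/c8.png',cv2.resize(a,None,fx=2.2,fy=2.2,interpolation=2)[:,:,::-1])
for f in [(315,232),(337.5,241),(322.5,218),(345,227)]: print(np.round(onz(M1,*f,.174),4))
E
```

```text
time_s: 15.7
position: [0.5402, -0.2225, 0.2819]
tcp_rot: [[0.016, 1.0, -0.0], [1.0, -0.016, 0.001], [0.001, -0.0, -1.0]]
force: [0.9, -0.3, -0.0]
opening: 0.62
grasp_force: 0.0
time_s: 16.32
position: [0.5391, -0.2237, 0.3026]
tcp_rot: [[0.018, 1.0, -0.004], [1.0, -0.018, 0.002], [0.002, -0.004, -1.0]]
force: [0.1, 1.1, 0.1]
opening: 0.65
grasp_force: 0.0
[279.6  54.8]
[ 0.5041 -0.0652  0.174 ]
[ 0.5036 -0.1362  0.174 ]
[ 0.5618 -0.0628  0.174 ]
[ 0.5604 -0.1355  0.174 ]
```

View pics/c8.png

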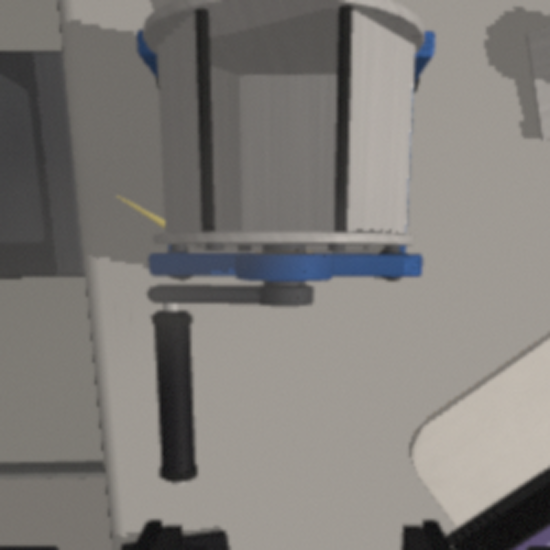

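```bash
python3 - <<'E'
from h import *
M=dict(np.load('m8.npz')); im=cv2.imread('pics/w8.png'); g=im.sum(2).astype(int)
b=im[:,:,0].astype(int)-im[:,:,2]
for r in (40,55,70,85):
    c=np.where(g[r,230:320]<130)[0]+230; l=c[c<275];h=c[c>=275]
    if len(l) and len(h):
        A=onz(M,l.mean()+.5,r,.174);B=onz(M,h.mean()+.5,r,.174);print(r,l.min(),l.max(),h.min(),h.max(),np.round(A,4),np.round(B,4),'mid',np.round((A+B)/2,4))
for r in (116,120,124):
    c=np.where(b[r,200:360]>40)[0]+200
    if len(c): print(r,c.min(),c.max(),[np.round((onz(M,c.min(),r,z)+onz(M,c.max()+1,r,z))/2,4) for z in (.07,.148)])
need([.4805,-.2135,.112],Rdown(-1.5))
E
```

```text
40 241 244 304 307 [ 0.5096 -0.0868  0.174 ] [ 0.5615 -0.0878  0.174 ] mid [ 0.5355 -0.0873  0.174 ]
55 241 243 304 306 [ 0.5085 -0.0981  0.174 ] [ 0.5611 -0.0991  0.174 ] mid [ 0.5348 -0.0986  0.174 ]
116 277 340 [array([ 0.5726, -0.1486,  0.07  ]), array([ 0.5663, -0.1482,  0.148 ])]
120 271 341 [array([ 0.5696, -0.1532,  0.07  ]), array([ 0.5639, -0.1518,  0.148 ])]
124 255 340 [array([ 0.5593, -0.1576,  0.07  ]), array([ 0.5557, -0.1554,  0.148 ])]
xyz [  9.1 -58.5 191.4] rot [-0.003 -0.001  0.008]
```

```bash
python3 -m handwheel '[{"xyz":[5,-40,40],"delta_rot":[0,0,0],"hand":-0.3},{"xyz":[9,-58,95],"delta_rot":[0,0,0],"hand":-0.3},{"xyz":[9,-58.5,150],"delta_rot":[0,0,0],"hand":-0.3},{"xyz":[9,-58.5,191],"delta_rot":[0,0,0],"hand":-0.3},{"xyz":[9,-58.5,191],"delta_rot":[0,0,0],"hand":1}]'
python3 -m handwheel '[{"xyz":[0,0,0],"delta_rot":[0,0,0],"hand":1},{"xyz":[0,0,0],"delta_rot":[0,0,0],"hand":1},{"xyz":[0,0,0],"delta_rot":[0,0,0],"hand":1},{"xyz":[0,0,0],"delta_rot":[0,0,0],"hand":1},{"xyz":[0,0,-1],"delta_rot":[0,0,0],"hand":1}]'
python3 -m handwheel '[{"xyz":[0,0,-3],"delta_rot":[0,0,0],"hand":1},{"xyz":[0,0,-5],"delta_rot":[0,0,0],"hand":1},{"xyz":[0,0,-5],"delta_rot":[0,0,0],"hand":1},{"xyz":[0,0,-5],"delta_rot":[0,0,0],"hand":-0.3},{"xyz":[0,0,-5],"delta_rot":[0,0,0],"hand":-0.3}]'
python3 -m handwheel '[{"xyz":[-2,8,-50],"delta_rot":[0,0,0],"hand":-0.3},{"xyz":[-6,40,-110],"delta_rot":[0,0,0],"hand":-0.3},{"xyz":[-9,58,-150],"delta_rot":[0,0,0],"hand":-0.3},{"xyz":[-9,58,-187],"delta_rot":[0,0,0],"hand":-0.3},{"xyz":[-9,58,-187],"delta_rot":[0,0,0],"hand":-0.3}]'
python3 - <<'E'
from h import *
im,M=cap('wrist','w9.png');im=im[:,:,::-1]; g=im.astype(int).sum(2)
for r in (40,48,55,62,70,85):
    c=np.where(g[r,230:325]<140)[0]+230; l=c[c<275];h=c[c>=275]
    if len(l) and len(h):
        A=onz(M,l.mean()+.5,r,.174);B=onz(M,h.mean()+.5,r,.174);print(r,l.min(),l.max(),h.min(),h.max(),'mid',np.round((A+B)/2,4))
# scanner: yellow dot etc. in view?
need([.45,-.30,.30],Rdown(0))
E
```

```text
time_s: 17.05
position: [0.479, -0.2127, 0.1104]
tcp_rot: [[0.018, 1.0, -0.008], [1.0, -0.018, 0.005], [0.005, -0.008, -1.0]]
force: [0.2, -0.1, 0.2]
opening: 0.596
grasp_force: 0.0
time_s: 17.68
position: [0.4797, -0.2142, 0.1141]
tcp_rot: [[0.017, 1.0, -0.004], [1.0, -0.017, -0.0], [-0.0, -0.004, -1.0]]
force: [-4.0, -3.5, -5.0]
opening: 0.195
grasp_force: 30.0
time_s: 18.3
position: [0.4819, -0.214, 0.1196]
tcp_rot: [[0.019, 1.0, 0.001], [1.0, -0.019, 0.0], [0.0, 0.001, -1.0]]
force: [-0.1, -0.3, -0.5]
opening: 0.345
grasp_force: 0.0
time_s: 18.92
position: [0.5416, -0.2248, 0.3101]
tcp_rot: [[0.017, 1.0, 0.007], [1.0, -0.017, -0.004], [-0.004, 0.007, -1.0]]
force: [-0.5, 0.2, -0.0]
opening: 0.645
grasp_force: 0.0
40 241 245 304 307 mid [ 0.5394 -0.0878  0.174 ]
48 242 245 304 306 mid [ 0.5392 -0.0939  0.174 ]
55 242 245 304 306 mid [ 0.5391 -0.0994  0.174 ]
62 242 245 304 305 mid [ 0.5387 -0.1048  0.174 ]
70 243 244 304 305 mid [ 0.5386 -0.1112  0.174 ]
xyz [-77.6 -88.7   7.6] rot [ 0.002  0.001 -0.018]
```

```bash
cat >> h.py <<'E'
def Rx(yaw): # tool x = -x of frame, tool y = +y of frame
    y=np.radians(yaw); c,s=np.cos(y),np.sin(y); return np.array([[-c,-s,0],[-s,c,0],[0,0,-1.]])
E
python3 - <<'E'
from h import *
print(np.round(bot.read_state()['joint_positions'],1))
need([.47,-.38,.30],Rx(0))
E
```

```text
[-33.5  22.5  82.6   0.   74.7 -32.5]
xyz [-157.2  -67.3    7.7] rot [ 1.000e-03  3.000e-03 -1.588e+00]
```

```bash
python3 -m handwheel '[{"xyz":[-10,-20,0],"delta_rot":[0,0,-0.18],"hand":-0.3},{"xyz":[-40,-45,0],"delta_rot":[0,0,-0.36],"hand":-0.3},{"xyz":[-80,-67,0],"delta_rot":[0,0,-0.54],"hand":-0.3},{"xyz":[-120,-67,0],"delta_rot":[0,0,-0.72],"hand":-0.3},{"xyz":[-157,-67,8],"delta_rot":[0,0,-0.9],"hand":-0.3}]'
python3 - <<'E'
from h import *
print(np.round(bot.read_state()['joint_positions'],1))
need([.47,-.38,.30],Rx(0))
E
```

```text
time_s: 19.6
position: [0.4686, -0.3806, 0.2968]
tcp_rot: [[-0.775, 0.632, -0.002], [0.632, 0.775, 0.002], [0.003, 0.0, -1.0]]
force: [0.9, 1.4, -0.2]
opening: 0.652
grasp_force: 0.0
[ -49.7   24.8   80.5   -0.    74.8 -100.5]
xyz [-0.7  1.3 -3.2] rot [ 0.001 -0.002 -0.684]
```

```bash
python3 -m handwheel '[{"xyz":[0,0,0],"delta_rot":[0,0,-0.18],"hand":-0.3},{"xyz":[0,0,0],"delta_rot":[0,0,-0.36],"hand":-0.3},{"xyz":[0,0,0],"delta_rot":[0,0,-0.54],"hand":-0.3},{"xyz":[0,0,0],"delta_rot":[0,0,-0.684],"hand":-0.3},{"xyz":[0,0,0],"delta_rot":[0,0,-0.684],"hand":-0.3}]'
python3 - <<'E'
from h import *
st(); im,M=cap('wrist','w10.png'); np.savez('m10.npz',**M); print(np.round(proj(M,np.array([.45,-.38,.148])),1))
E
```

```text
time_s: 20.23
position: [0.4687, -0.3789, 0.2963]
tcp_rot: [[-1.0, 0.007, -0.003], [0.007, 1.0, 0.003], [0.003, 0.003, -1.0]]
force: [-0.4, 0.2, -0.4]
opening: 0.65
grasp_force: 0.0
20.23 [ 0.4687 -0.3789  0.2963] [[-1.0, 0.007, -0.003], [0.007, 1.0, 0.003], [0.003, 0.003, -1.0]] F [-0.4  0.2 -0.4] op 0.65 g 0.0
[280.5 175. ]
```

View pics/w10.png

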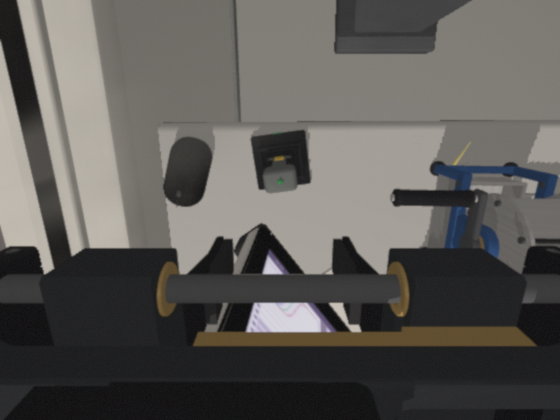

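```bash
python3 - <<'E'
from h import *
M=dict(np.load('m10.npz')); im=cv2.imread('pics/w10.png'); g=im.sum(2).astype(int)
sub=g[120:215,235:325]
print('\n'.join(' '.join('%3d'%v for v in r[::3]) for r in sub[::3]))
m=((sub<240)).astype(np.uint8); m=cv2.morphologyEx(m,cv2.MORPH_OPEN,np.ones((3,3),np.uint8))
cs,_=cv2.findContours(m,0,2)
for c in cs:
    if cv2.contourArea(c)>300: r=cv2.minAreaRect(c);b=cv2.boxPoints(r)+[235,120];print(r,np.round(b,1).tolist())
E
```

```text
317 281 332 377 377 377 378 376 377 379 380 376 378 380 377 379 377 377 379 379 379 351 352 349 351 352 349 355 356 359
332 332 333 329 337 332 330 331 328 330 328 330 332 325 330 331 330 329 332 332 329 329 332 329 328 328 327 330 329 331
371 369 367 369 369 370 371 368 367 343 343 342 341 340 343 341 343 341 343 342 343 343 343 342 349 375 383 378 382 383
420 423 422 425 425 425 421 408 352 343 344 343 348 344 345 345 343 342 342 345 329 317 302 320 373 439 444 445 443 442
461 461 458 464 464 464 373 346 343 344 340 344 337 321 280 253 223 187 137 115 104 108 101 140 367 460 477 477 473 474
463 463 463 465 465 443 319 316 253 221 176 144 119 123 114 116 109 108 114 102 109  97 100 116 340 452 475 475 475 473
467 466 464 466 465 368 141 142 138 130 120 120 113 111 110 109 108 107 106  98 103  92  96 108 338 455 475 473 473 475
465 467 469 468 469 415 139 140 131 116 121 116 111 107 111 102 113 102 101  93  87  79  93  96 323 473 474 475 473 472
466 465 464 469 472 435 137 134 133 109 116 115  97  91  97  93  89  91  93 102 106 103  91  89 316 471 472 473 475 474
467 470 469 469 472 
[... 2203 characters left out ...]
 477 479 476 478 479 475 478 479 478 479 478 478 481 480
480 480 479 480 480 478 480 479 480 479 477 479 478 478 479 478 476 479 481 478 478 479 479 481 478 479 475 481 479 478
479 484 483 481 480 480 481 480 481 478 480 477 481 480 481 478 475 479 483 481 480 478 477 479 478 478 478 480 477 478
480 482 481 480 482 483 481 481 481 480 479 479 478 481 478 480 478 481 475 481 476 480 477 477 479 480 482 477 481 478
484 485 480 479 481 484 483 481 480 482 485 481 481 480 480 478 479 479 478 479 478 478 479 482 479 479 478 478 480 478
((45.8004035949707, 38.96337127685547), (53.57867431640625, 54.57131576538086), 83.04703521728516) [[250.5, 135.7], [304.6, 129.1], [311.1, 182.3], [257.0, 188.9]]
```

```bash
python3 - <<'E'
from h import *
M=dict(np.load('m10.npz'))
T=[onz(M,*p,.148) for p in [(264,180),(297,180),(280,171.5),(281,190.5)]]
print(np.round(T,4).tolist(), np.linalg.norm(T[0]-T[1]),np.linalg.norm(T[2]-T[3])); c=(T[0]+T[1]+T[2]+T[3])/4; print('tail',c)
P=[onz(M,*p,.034) for p in [[250.5, 135.7], [304.6, 129.1], [311.1, 182.3], [257.0, 188.9]]]
print(np.round(P,4).tolist(),'dock',np.mean(P,0),[np.linalg.norm(P[i]-P[(i+1)%4]) for i in range(4)])
v=P[1]-P[0]; print('yaw',np.degrees(np.arctan2(-v[0],v[1]))); v=P[2]-P[3]; print('yaw',np.degrees(np.arctan2(-v[0],v[1])))
P0=np.mean([onz(M,*p,.0) for p in [[250.5, 135.7], [304.6, 129.1], [311.1, 182.3], [257.0, 188.9]]],0);print(P0)
need([c[0],c[1],.2],Rx(6.8))
E
```

```text
[[0.4549, -0.3964, 0.148], [0.4552, -0.3636, 0.148], [0.4465, -0.3805, 0.148], [0.4658, -0.3796, 0.148]] 0.03282468001097667 0.0192970984967022
tail [ 0.45558788 -0.38004035  0.148     ]
[[0.4188, -0.4195, 0.034], [0.4109, -0.3484, 0.034], [0.4821, -0.3386, 0.034], [0.4908, -0.4132, 0.034]] dock [ 0.45065603 -0.3799471   0.034     ] [np.float64(0.07155983654609746), np.float64(0.07180531382157765), np.float64(0.07507559607298765), np.float64(0.07219839278683968)]
yaw 6.333478463249959
yaw 6.638730336000656
[ 0.45538075 -0.38006538  0.        ]
xyz [12.9 -1.3 96.6] rot [ 0.003 -0.003 -0.126]
```

```bash
python3 -m handwheel '[{"xyz":[8,-1,30],"delta_rot":[0,0,-0.06],"hand":-0.3},{"xyz":[14,-1,70],"delta_rot":[0,0,-0.122],"hand":-0.3},{"xyz":[14,-1,115],"delta_rot":[0,0,-0.122],"hand":-0.3},{"xyz":[14,-1,160],"delta_rot":[0,0,-0.122],"hand":-0.3},{"xyz":[14,-1,199],"delta_rot":[0,0,-0.122],"hand":-0.3}]'
python3 -m handwheel '[{"xyz":[0,0,0],"delta_rot":[0,0,0],"hand":-0.3},{"xyz":[0,0,0],"delta_rot":[0,0,0],"hand":1},{"xyz":[0,0,0],"delta_rot":[0,0,0],"hand":1},{"xyz":[0,0,0],"delta_rot":[0,0,0],"hand":1},{"xyz":[0,0,0],"delta_rot":[0,0,0],"hand":1}]'
```

```text
time_s: 20.9
position: [0.4546, -0.38, 0.097]
tcp_rot: [[-0.993, -0.114, -0.002], [-0.114, 0.993, 0.002], [0.002, 0.002, -1.0]]
force: [0.1, 1.1, -0.0]
opening: 0.653
grasp_force: 0.0
time_s: 21.52
position: [0.4557, -0.3814, 0.1007]
tcp_rot: [[-0.993, -0.117, 0.001], [-0.117, 0.993, -0.002], [-0.0, -0.002, -1.0]]
force: [-0.4, 0.9, 6.3]
opening: 0.389
grasp_force: 30.0
```

```bash
python3 -m handwheel '[{"xyz":[0,0,-20],"delta_rot":[0,0,0],"hand":1},{"xyz":[0,0,-60],"delta_rot":[0,0,0],"hand":1},{"xyz":[0,0,-120],"delta_rot":[0,0,0],"hand":1},{"xyz":[0,30,-180],"delta_rot":[0,0,0.05],"hand":1},{"xyz":[5,85,-220],"delta_rot":[0,0,0.15],"hand":1}]'
python3 - <<'E'
from h import *
need([.43,.30,.32],Rx(-4))
E
```

```text
time_s: 22.15
position: [0.4428, -0.3055, 0.316]
tcp_rot: [[-0.999, 0.038, 0.002], [0.038, 0.999, -0.003], [-0.002, -0.003, -1.0]]
force: [0.9, 0.2, -0.7]
opening: 0.388
grasp_force: 30.0
xyz [ 35.6 604.6  -6. ] rot [-0.003  0.002  0.032]
```

```bash
python3 -m handwheel '[{"xyz":[5,50,0],"delta_rot":[0,0,0.03],"hand":1},{"xyz":[10,110,0],"delta_rot":[0,0,0.03],"hand":1},{"xyz":[15,170,0],"delta_rot":[0,0,0.03],"hand":1},{"xyz":[18,230,0],"delta_rot":[0,0,0.03],"hand":1},{"xyz":[20,290,0],"delta_rot":[0,0,0.03],"hand":1}]'
python3 -m handwheel '[{"xyz":[3,60,0],"delta_rot":[0,0,0],"hand":1},{"xyz":[6,120,0],"delta_rot":[0,0,0],"hand":1},{"xyz":[9,180,0],"delta_rot":[0,0,0],"hand":1},{"xyz":[12,240,0],"delta_rot":[0,0,0],"hand":1},{"xyz":[15,300,0],"delta_rot":[0,0,0],"hand":1}]'
python3 -m handwheel '[{"xyz":[0,20,0],"delta_rot":[0,0,0],"hand":1},{"xyz":[0,20,0],"delta_rot":[0,0,0],"hand":1},{"xyz":[0,20,0],"delta_rot":[0,0,0],"hand":1},{"xyz":[0,20,0],"delta_rot":[0,0,0],"hand":1},{"xyz":[0,20,0],"delta_rot":[0,0,0],"hand":1}]'
python3 - <<'E'
from h import *
st(); im,M=cap('wrist','w11.png'); np.savez('m11.npz',**M); a=im.astype(int)
b=((a[:,:,2]-a[:,:,0])>45).astype(np.uint8); n,l,s,c=cv2.connectedComponentsWithStats(b)
for i in range(1,n):
    if s[i,4]>150: print('blue',s[i],c[i])
w=((a.min(2)>150)&(a.max(2)-a.min(2)<40)).astype(np.uint8); n,l,s,c=cv2.connectedComponentsWithStats(w)
for i in range(1,n):
    if 20<s[i,4]<5000: print('white',s[i],c[i])
print(np.round(proj(M,np.array([.4395,.398,.014])),1))
E
```

```text
time_s: 22.78
position: [0.4308, -0.0121, 0.3134]
tcp_rot: [[-0.998, 0.064, -0.001], [0.064, 0.998, 0.0], [0.001, 0.0, -1.0]]
force: [1.1, -0.6, -1.3]
opening: 0.386
grasp_force: 30.0
time_s: 23.4
position: [0.4348, 0.2882, 0.3134]
tcp_rot: [[-0.998, 0.063, -0.001], [0.063, 0.998, 0.0], [0.001, -0.0, -1.0]]
force: [2.2, -0.5, -1.2]
opening: 0.387
grasp_force: 30.0
time_s: 24.02
position: [0.4369, 0.3052, 0.3136]
tcp_rot: [[-0.998, 0.065, -0.001], [0.065, 0.998, 0.0], [0.001, 0.0, -1.0]]
force: [0.6, 0.6, -1.1]
opening: 0.385
grasp_force: 30.0
24.02 [0.4369 0.3052 0.3136] [[-0.998, 0.065, -0.001], [0.065, 0.998, 0.0], [0.001, 0.0, -1.0]] F [ 0.6  0.6 -1.1] op 0.385 g 29.969269819557667
blue [ 288  156  124   61 5389] [351.62033772 185.66190388]
white [330 158   3  13  25] [330.84 163.44]
white [358 188  15  14 152] [365.19078947 194.75      ]
white [306 196   5  10  32] [308.40625 200.125  ]
white [ 80 206  33  18 463] [ 96.04319654 214.63282937]
white [ 82 228  16   6  58] [ 90.18965517 230.32758621]
white [552 234   8  13  60] [556.71666667 240.93333333]
white [ 84 246  19  17 277] [ 92.93862816 254.29602888]
white [ 84 268  10   5  26] [ 88.34615385 269.96153846]
white [ 55 305  34  40 989] [ 71.14054601 323.08088979]
white [457 410  15  10 109] [463.31192661 414.72477064]
[345.2 165.6]
```

View pics/w11.png

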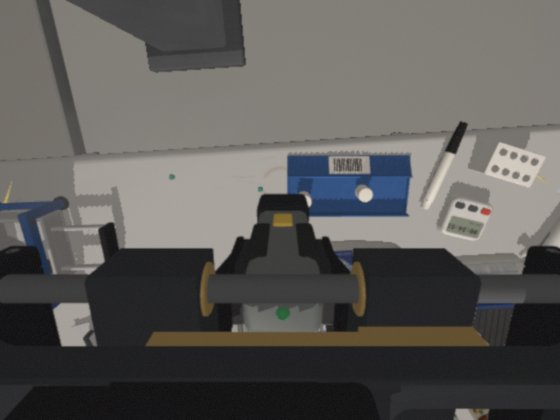

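```bash
python3 - <<'E'
from h import *
M=dict(np.load('m11.npz')); im=cv2.imread('pics/w11.png').astype(int)
y0,x0=154,318; s=im[y0:180,x0:380]; m=((s[:,:,0]-s[:,:,2])<35).astype(np.uint8)
for r in m[::2]: print(''.join('.#'[v] for v in r))
m=cv2.morphologyEx(m,cv2.MORPH_OPEN,np.ones((2,2),np.uint8))
cs,_=cv2.findContours(cv2.morphologyEx(m,cv2.MORPH_CLOSE,np.ones((3,3),np.uint8)),0,2); c=max(cs,key=cv2.contourArea); r=cv2.minAreaRect(c); b=cv2.boxPoints(r)+[x0,y0]; print(r,np.round(b,1).tolist())
for z in (.008,.012,.016): print(z,np.round(onz(M,r[0][0]+x0+.5,r[0][1]+y0+.5,z),4))
P=[onz(M,*(p+.5),.012) for p in b]; print(np.round(P,4).tolist())
B=((im[:,:,0]-im[:,:,2])>40).astype(np.uint8); B[:150]=0;B[220:]=0;B[:,:280]=0;B[:,415:]=0
cs,_=cv2.findContours(B,0,2);c=max(cs,key=cv2.contourArea);print(cv2.minAreaRect(c))
for col in (320,350,400): 
    rr=np.where(B[:,col])[0]; print(col,rr.min(),rr.max())
for row in (170,190,205): 
    rr=np.where(B[row])[0]; print(row,rr.min(),rr.max())
E
```

```text
##############################################################
..........##########################################..........
..........##########################################..........
..........##########################################..........
..........##########################################..........
..........###########################################.........
..........###########################################.........
..........###########################################.........
..........###########################################.........
..........###########################################.........
............########################################..........
..............................................................
..............................................................
((30.5, 10.5), (21.0, 61.0), 90.0) [[318.0, 154.0], [379.0, 154.0], [379.0, 175.0], [318.0, 175.0]]
0.008 [0.4401 0.4048 0.008 ]
0.012 [0.4394 0.404  0.012 ]
0.016 [0.4387 0.4032 0.016 ]
[[0.421, 0.3595, 0.012], [0.4268, 0.4487, 0.012], [0.4582, 0.4494, 0.012], [0.4522, 0.3584, 0.012]]
((349.5, 186.0), (60.0, 123.0), 90.0)
320 156 215
350 175 216
400 156 215
170 288 409
190 288 407
205 312 405
```

```bash
python3 - <<'E'
from h import *
a=np.radians(-3.8); bx=np.array([np.cos(a),np.sin(a),0]); by=np.array([-np.sin(a),np.cos(a),0]); n=-.5*bx+np.array([0,0,.8660254])
R=np.c_[np.cross(by,-n),by,-n]; L=np.array([.4395,.403,.012]); np.savez('lab.npz',R=R,L=L,n=n,bx=bx,by=by)
need(L+n*.164,R); need(L+n*.23,R)
E
```

```text
xyz [ 85.5  97.7 159.7] rot [ 0.001 -0.525  0.002]
xyz [118.6  97.8 102.5] rot [ 0.001 -0.525  0.002]
```

```bash
python3 -m handwheel '[{"xyz":[35,30,10],"delta_rot":[0,-0.15,0],"hand":1},{"xyz":[75,60,30],"delta_rot":[0,-0.3,0],"hand":1},{"xyz":[110,90,60],"delta_rot":[0,-0.45,0],"hand":1},{"xyz":[118,98,103],"delta_rot":[0,-0.525,0.002],"hand":1},{"xyz":[100,98,135],"delta_rot":[0,-0.525,0.002],"hand":1}]'
python3 - <<'E'
from h import *
d=np.load('lab.npz'); need(d['L']+d['n']*.164,d['R'])
E
```

```text
time_s: 24.7
position: [0.3409, 0.412, 0.1784]
tcp_rot: [[-0.864, 0.06, 0.501], [0.053, 0.998, -0.027], [-0.501, 0.003, -0.865]]
force: [0.9, -1.1, -0.8]
opening: 0.39
grasp_force: 30.0
xyz [-2.5 -2.7 29.6] rot [0.006 0.001 0.004]
```

```bash
python3 -m handwheel '[{"xyz":[-2,-2,10],"delta_rot":[0.006,0.001,0.004],"hand":1},{"xyz":[-2,-3,20],"delta_rot":[0.006,0.001,0.004],"hand":1},{"xyz":[-2.5,-3,30],"delta_rot":[0.006,0.001,0.004],"hand":1},{"xyz":[-2.5,-3,30],"delta_rot":[0.006,0.001,0.004],"hand":1},{"xyz":[-2.5,-3,30],"delta_rot":[0.006,0.001,0.004],"hand":1}]'
python3 - <<'E'
from h import *
d=np.load('lab.npz'); need(d['L']+d['n']*.164,d['R'])
im,M=cap('wrist','w12.png')
# label & scanner nose in image
print('label px',np.round(proj(M,d['L']),1),'nose px',np.round(proj(M,d['L']+d['n']*.075),1))
c=[d['L']+sx*.0135*np.cross(d['by'],d['n'])+sy*.03*d['by'] for sx,sy in((1,1),(1,-1),(-1,-1),(-1,1))]; print([np.round(proj(M,p),0).tolist() for p in c])
a=im.astype(int); m=(a.min(2)>130)
g=a.sum(2)
for r in range(120,250,8): 
  print(r,' '.join('%3d'%v for v in g[r,200:370:6]), '|B',np.where(a[r,:,2]-a[r,:,0]>40)[0][[0,-1]] if (a[r,:,2]-a[r,:,0]>40).any() else '')
E
```

```text
time_s: 25.32
position: [0.3603, 0.4064, 0.1547]
tcp_rot: [[-0.864, 0.072, 0.499], [0.062, 0.997, -0.037], [-0.5, -0.001, -0.866]]
force: [0.0, -0.4, -1.9]
opening: 0.388
grasp_force: 30.0
xyz [ 2.7  1.8 -0.8] rot [-0.004  0.    -0.004]
label px [284.7 187.3] nose px [284.9 208.3]
[[313.0, 200.0], [256.0, 200.0], [256.0, 175.0], [314.0, 174.0]]
120 390 391 387 389 391 386 392 388 391 389 331 336 343 349 356 354 349 353 351 349 343 334 327 391 392 390 393 393 390 |B 
128 391 390 391 393 393 391 388 391 393 387 320 333 341 347 351 353 352 351 353 348 338 337 320 393 394 394 391 392 394 |B 
136 390 391 390 391 391 391 391 395 395 394 316 331 322 329 360 341 297 348 355 343 353 351 355 354 356 353 355 361 359 |B 
144 356 358 357 361 361 357 359 357 357 358 360 361 362 362 360 361 362 367 366 370 372 374 374 372 379 377 375 377 377 |B 
152 374 379 377 373 375 375 377 377 377 381 380 380 379 387 383 386 390 392 393 396 400 406 416 424 429 437 447 451 454 |B 
160 421 432 435 446 448 453 459 467 470 474 481 486 487 493 498 499 499 500 500 498 502 501 499 497 501 500 501 502 501 |B 
168 368 3
[... 734 characters left out ...]
 284 288 281 284 281 278 279 430 |B [170 367]
216 523 391 282 290 445 443 383 285 287 283 188 202 204 298 295 296 200 200 201 331 273 281 282 279 279 287 280 222 501 |B [207 364]
224 502 496 187 345 448 434 350 199 196 152  92  96 236 357 359 357 118  93 102 387 202 207 202 202 202 201 204 245 501 |B [210 362]
232 500 499 195 643 687 700 257 197 195  82  90  87 200 200 200 201 148  92  93 155 198 206 195 197 200 195 196 463 500 |B [212 360]
240 499 503 256 274 391 357 111  68  94  81  91  85 204 206 203 202 184  84  87  93  93  72 331 336 334 334 340 371 499 |B [210 234]
248 271 272 362 502 501 500  69  94  90  90  93 107 202 200 202 204 202  92  92  89 100  68 197 500 502 501 272 269 269 |B
```

```bash
python3 -m handwheel '[{"xyz":[1.5,1,0],"delta_rot":[0,0,0],"hand":1},{"xyz":[1.5,1,0],"delta_rot":[0,0,0],"hand":1},{"xyz":[1.5,1,0],"delta_rot":[0,0,0],"hand":1},{"xyz":[1.5,1,0],"delta_rot":[0,0,0],"hand":1},{"xyz":[1.5,1,0],"delta_rot":[0,0,0],"hand":1}]'
for i in 1; do python3 -m handwheel '[{"xyz":[0,0,0],"delta_rot":[0,0,0],"hand":1},{"xyz":[0,0,0],"delta_rot":[0,0,0],"hand":1},{"xyz":[0,0,0],"delta_rot":[0,0,0],"hand":1},{"xyz":[0,0,0],"delta_rot":[0,0,0],"hand":1},{"xyz":[0,0,0],"delta_rot":[0,0,0],"hand":1}]'; done
python3 -m handwheel '[{"xyz":[0,0,0],"delta_rot":[0,0,0],"hand":1},{"xyz":[0,0,0],"delta_rot":[0,0,0],"hand":1},{"xyz":[0,0,0],"delta_rot":[0,0,0],"hand":1},{"xyz":[0,0,0],"delta_rot":[0,0,0],"hand":1},{"xyz":[0,0,0],"delta_rot":[0,0,0],"hand":1}]'
python3 -m handwheel '[{"xyz":[0,0,0],"delta_rot":[0,0,0],"hand":1},{"xyz":[0,0,0],"delta_rot":[0,0,0],"hand":1},{"xyz":[0,0,0],"delta_rot":[0,0,0],"hand":1},{"xyz":[0,0,0],"delta_rot":[0,0,0],"hand":1},{"xyz":[0,0,0],"delta_rot":[0,0,0],"hand":1}]'
python3 -m handwheel '[{"xyz":[0,0,0],"delta_rot":[0,0,0],"hand":1},{"xyz":[0,0,0],"delta_rot":[0,0,0],"hand":1},{"xyz":[0,0,0],"delta_rot":[0,0,0],"hand":1},{"xyz":[0,0,0],"delta_rot":[0,0,0],"hand":1},{"xyz":[0,0,0],"delta_rot":[0,0,0],"hand":1}]'
python3 - <<'E'
from h import *
need([.43,.30,.315],Rx(-4))
E
```

```text
time_s: 26.0
position: [0.3586, 0.4074, 0.153]
tcp_rot: [[-0.864, 0.071, 0.498], [0.06, 0.997, -0.038], [-0.499, -0.003, -0.866]]
force: [0.0, 0.5, -0.5]
opening: 0.386
grasp_force: 30.0
time_s: 26.62
position: [0.3586, 0.4074, 0.1531]
tcp_rot: [[-0.864, 0.071, 0.498], [0.06, 0.997, -0.038], [-0.499, -0.002, -0.866]]
force: [0.2, -0.5, -0.2]
opening: 0.391
grasp_force: 30.0
time_s: 27.25
position: [0.3586, 0.4074, 0.1531]
tcp_rot: [[-0.864, 0.071, 0.498], [0.06, 0.997, -0.038], [-0.499, -0.002, -0.866]]
force: [-0.6, -0.1, -1.1]
opening: 0.388
grasp_force: 30.0
time_s: 27.88
position: [0.3586, 0.4074, 0.1531]
tcp_rot: [[-0.864, 0.071, 0.498], [0.06, 0.997, -0.038], [-0.499, -0.002, -0.866]]
force: [0.6, -0.4, -1.5]
opening: 0.39
grasp_force: 30.0
time_s: 28.5
position: [0.3586, 0.4074, 0.1531]
tcp_rot: [[-0.864, 0.071, 0.498], [0.06, 0.997, -0.038], [-0.499, -0.002, -0.866]]
force: [-0.3, -0.1, -1.4]
opening: 0.389
grasp_force: 30.0
xyz [-149.  -102.5 -100.7] rot [-0.003  0.523 -0.001]
```

```bash
python3 -m handwheel '[{"xyz":[-5,-5,-40],"delta_rot":[0,0.1,0],"hand":1},{"xyz":[-40,-25,-75],"delta_rot":[0,0.25,0],"hand":1},{"xyz":[-90,-55,-100],"delta_rot":[0,0.4,0],"hand":1},{"xyz":[-140,-90,-101],"delta_rot":[0,0.523,0],"hand":1},{"xyz":[-149,-102,-101],"delta_rot":[0,0.523,0],"hand":1}]'
python3 -m handwheel '[{"xyz":[0,-50,0],"delta_rot":[0,0,0],"hand":1},{"xyz":[0,-110,0],"delta_rot":[0,0,0],"hand":1},{"xyz":[0,-170,0],"delta_rot":[0,0,0],"hand":1},{"xyz":[0,-230,0],"delta_rot":[0,0,0],"hand":1},{"xyz":[0,-290,0],"delta_rot":[0,0,0],"hand":1}]'
python3 -m handwheel '[{"xyz":[0,-60,0],"delta_rot":[0,0,-0.03],"hand":1},{"xyz":[0,-120,0],"delta_rot":[0,0,-0.06],"hand":1},{"xyz":[0,-180,0],"delta_rot":[0,0,-0.09],"hand":1},{"xyz":[0,-240,0],"delta_rot":[0,0,-0.12],"hand":1},{"xyz":[0,-300,0],"delta_rot":[0,0,-0.15],"hand":1}]'
python3 - <<'E'
from h import *
need([.4548,-.3803,.22],Rx(6.6)); need([.4548,-.3803,.101],Rx(6.6))
E
```

```text
time_s: 29.12
position: [0.4337, 0.2993, 0.3179]
tcp_rot: [[-0.997, 0.073, 0.003], [0.073, 0.997, 0.0], [-0.003, 0.001, -1.0]]
force: [0.9, -0.6, -1.9]
opening: 0.389
grasp_force: 30.0
time_s: 29.75
position: [0.4086, 0.0094, 0.3161]
tcp_rot: [[-0.998, 0.071, 0.0], [0.071, 0.998, -0.003], [-0.0, -0.003, -1.0]]
force: [0.7, 0.0, -1.3]
opening: 0.386
grasp_force: 30.0
time_s: 30.38
position: [0.3871, -0.2899, 0.3167]
tcp_rot: [[-0.997, -0.079, -0.0], [-0.079, 0.997, -0.002], [0.001, -0.002, -1.0]]
force: [0.9, 0.3, -0.8]
opening: 0.39
grasp_force: 30.0
xyz [-60.4 -95.3  96.9] rot [-0.002 -0.001 -0.036]
xyz [-60.4 -95.  215.9] rot [-0.002 -0.001 -0.036]
```

```bash
python3 -m handwheel '[{"xyz":[-20,-32,10],"delta_rot":[0,0,-0.036],"hand":1},{"xyz":[-45,-70,40],"delta_rot":[0,0,-0.036],"hand":1},{"xyz":[-60,-95,80],"delta_rot":[0,0,-0.036],"hand":1},{"xyz":[-60,-95,120],"delta_rot":[0,0,-0.036],"hand":1},{"xyz":[-60,-95,120],"delta_rot":[0,0,-0.036],"hand":1}]'
python3 - <<'E'
from h import *
need([.4550,-.3805,.14],Rx(6.6)); need([.4550,-.3805,.099],Rx(6.6))
E
```

```text
time_s: 31.0
position: [0.453, -0.3761, 0.1932]
tcp_rot: [[-0.993, -0.114, -0.007], [-0.114, 0.993, 0.005], [0.006, 0.006, -1.0]]
force: [0.0, 0.6, -1.4]
opening: 0.386
grasp_force: 30.0
xyz [-1.8 -4.9 53.2] rot [ 0.006 -0.006 -0.001]
xyz [-2.1 -5.1 94.2] rot [ 0.006 -0.006 -0.001]
```

```bash
python3 -m handwheel '[{"xyz":[0,0,0],"delta_rot":[0,0,0],"hand":1},{"xyz":[0,0,10],"delta_rot":[0,0,0],"hand":1},{"xyz":[0,0,20],"delta_rot":[0,0,0],"hand":1},{"xyz":[0,0,20],"delta_rot":[0,0,0],"hand":1},{"xyz":[0,0,20],"delta_rot":[0,0,0],"hand":1}]'
python3 - <<'E'
from h import *
need([.4550,-.3805,.14],Rx(6.6)); need([.4550,-.3805,.099],Rx(6.6))
E
```

```text
time_s: 31.62
position: [0.4551, -0.3784, 0.177]
tcp_rot: [[-0.993, -0.115, -0.0], [-0.115, 0.993, -0.003], [0.001, -0.003, -1.0]]
force: [0.3, -0.1, 0.1]
opening: 0.388
grasp_force: 30.0
xyz [ 0.4 -2.  37. ] rot [-0.003 -0.001 -0.   ]
xyz [ 0.3 -1.9 78. ] rot [-0.003 -0.001 -0.   ]
```

```bash
python3 -m handwheel '[{"xyz":[0,-1.5,20],"delta_rot":[0,0,0],"hand":1},{"xyz":[0,-1.5,40],"delta_rot":[0,0,0],"hand":1},{"xyz":[0,-1.5,55],"delta_rot":[0,0,0],"hand":1},{"xyz":[0,-1.5,66],"delta_rot":[0,0,0],"hand":1},{"xyz":[0,-1.5,74],"delta_rot":[0,0,0],"hand":1}]'
```

```text
time_s: 32.25
position: [0.4553, -0.3802, 0.1024]
tcp_rot: [[-0.993, -0.114, -0.0], [-0.114, 0.993, -0.003], [0.001, -0.002, -1.0]]
force: [-0.1, 0.0, -1.3]
opening: 0.388
grasp_force: 30.0
```

```bash
python3 -m handwheel '[{"xyz":[0,0,2],"delta_rot":[0,0,0],"hand":1},{"xyz":[0,0,4],"delta_rot":[0,0,0],"hand":1},{"xyz":[0,0,4],"delta_rot":[0,0,0],"hand":1},{"xyz":[0,0,4],"delta_rot":[0,0,0],"hand":-0.3},{"xyz":[0,0,4],"delta_rot":[0,0,0],"hand":-0.3}]'
python3 -m handwheel '[{"xyz":[0,0,0],"delta_rot":[0,0,0],"hand":-0.3},{"xyz":[0,0,-50],"delta_rot":[0,0,0],"hand":-0.3},{"xyz":[0,0,-100],"delta_rot":[0,0,0],"hand":-0.3},{"xyz":[0,0,-160],"delta_rot":[0,0,0],"hand":-0.3},{"xyz":[0,0,-200],"delta_rot":[0,0,0],"hand":-0.3}]'
python3 - <<'E'
from h import *
im,M=cap('wrist','w13.png'); g=im.astype(int).sum(2)
c=proj(M,np.array([.4548,-.3803,.148])); print(c)
u,v=map(int,c); s=g[v-15:v+15:3,u-24:u+24:3]
print('\n'.join(' '.join('%3d'%k for k in r) for r in s))
need([.43,-.1,.30],Rx(0)); need([.46,.32,.30],Rx(0))
E
```

```text
time_s: 32.88
position: [0.4556, -0.3805, 0.0993]
tcp_rot: [[-0.993, -0.114, 0.001], [-0.114, 0.993, -0.004], [-0.0, -0.004, -1.0]]
force: [-0.2, 0.5, -0.4]
opening: 0.54
grasp_force: 0.0
time_s: 33.5
position: [0.4559, -0.3801, 0.3019]
tcp_rot: [[-0.993, -0.115, 0.002], [-0.115, 0.993, -0.005], [-0.001, -0.006, -1.0]]
force: [-0.8, -0.1, -0.1]
opening: 0.648
grasp_force: 0.0
[283.12812426 190.26915423]
109  96  91  90 116 166 177 180 180 183 178 167 154  96  88  97
121  93  95 119 177 185 181 182 180 184 180 183 180 165  90  93
107  99  91 166 214 213 219 217 221 215 218 220 216 196  96  91
120  96  94 228 278 280 278 283 280 280 278 273 276 237 105  94
134 105 115 233 289 290 288 281 273 249 286 283 279 235 118 100
141 105 102 229 294 296 294 277 220 222 289 284 281 237 110 105
320 257 259 246 298 302 298 292 296 282 288 289 285 242 301 319
473 474 473 328 296 312 303 306 294 295 296 291 285 247 457 467
473 472 471 450 319 313 317 317 312 309 309 308 305 338 473 470
471 474 472 473 465 461 459 461 461 459 459 460 462 471 472 468
xyz [ -4.9 283.5   3.4] rot [-0.013  0.007  0.115]
xyz [-83.  697.2  -1.8] rot [-0.013  0.007  0.115]
```

```bash
python3 -m handwheel '[{"xyz":[0,40,0],"delta_rot":[0,0,0.03],"hand":-0.3},{"xyz":[-10,100,0],"delta_rot":[0,0,0.06],"hand":-0.3},{"xyz":[-20,160,0],"delta_rot":[0,0,0.09],"hand":-0.3},{"xyz":[-30,220,0],"delta_rot":[0,0,0.12],"hand":-0.3},{"xyz":[-38,280,0],"delta_rot":[0,0,0.15],"hand":-0.3}]'
python3 -m handwheel '[{"xyz":[0,60,0],"delta_rot":[0,0,0.03],"hand":-0.3},{"xyz":[0,120,0],"delta_rot":[0,0,0.03],"hand":-0.3},{"xyz":[0,180,0],"delta_rot":[0,0,0.03],"hand":-0.3},{"xyz":[0,240,0],"delta_rot":[0,0,0.03],"hand":-0.3},{"xyz":[0,300,0],"delta_rot":[0,0,0.03],"hand":-0.3}]'
python3 - <<'E'
from h import *
need([.44,.35,.29],Rx(-3.8))
E
```

```text
time_s: 34.17
position: [0.4609, -0.0952, 0.298]
tcp_rot: [[-0.999, 0.037, 0.0], [0.037, 0.999, -0.002], [-0.0, -0.002, -1.0]]
force: [1.4, 0.7, 0.2]
opening: 0.651
grasp_force: 0.0
time_s: 34.8
position: [0.4714, 0.2047, 0.2973]
tcp_rot: [[-0.998, 0.065, -0.0], [0.065, 0.998, -0.003], [-0.0, -0.003, -1.0]]
force: [1.2, 0.4, -0.2]
opening: 0.651
grasp_force: 0.0
xyz [ 40.8 142.9   6.9] rot [-0.003  0.     0.001]
```

```bash
python3 -m handwheel '[{"xyz":[15,50,0],"delta_rot":[0,0,0],"hand":-0.3},{"xyz":[30,100,0],"delta_rot":[0,0,0],"hand":-0.3},{"xyz":[41,143,7],"delta_rot":[0,0,0],"hand":-0.3},{"xyz":[41,143,7],"delta_rot":[0,0,0],"hand":-0.3},{"xyz":[41,143,7],"delta_rot":[0,0,0],"hand":-0.3}]'
cat > cyl.py <<'E'
from h import *
st(); im,M=cap('wrist'); a=im.astype(int)
B=((a[:,:,2]-a[:,:,0])>40).astype(np.uint8); n,l,s,c=cv2.connectedComponentsWithStats(B)
i=1+np.argmax(s[1:,4]); x,y,w,h=s[i,:4]; print('bin',s[i])
W=((a.min(2)>125)&(a[:,:,2]-a[:,:,0]<20)).astype(np.uint8)
n,l,s,c=cv2.connectedComponentsWithStats(W[max(0,y-5):y+h+5,x:x+w])
for i in range(1,n):
    if s[i,4]>40:
        u,v=c[i]+[x,max(0,y-5)]; print('white',s[i],np.round([u,v],1),np.round(onz(M,u+.5,v+.5,.036),4),np.round(onz(M,u+.5,v+.5,.023),4))
L=np.load('lab.npz'); print('label px',proj(M,L['L']))
E
python3 cyl.py
```

```text
time_s: 35.42
position: [0.4398, 0.3478, 0.2897]
tcp_rot: [[-0.998, 0.065, -0.001], [0.065, 0.998, -0.003], [0.001, -0.003, -1.0]]
force: [0.0, -0.3, -0.0]
opening: 0.648
grasp_force: 0.0
35.42 [0.4398 0.3478 0.2897] [[-0.998, 0.065, -0.001], [0.065, 0.998, -0.003], [0.001, -0.003, -1.0]] F [ 0.  -0.3 -0. ] op 0.648 g 0.0
bin [ 259  158  130   64 6392]
white [ 0  0 43  3 67] [279.7 153.4] [0.4134 0.3459 0.036 ] [0.415  0.3457 0.023 ]
white [85  0 45  3 76] [366.2 153.5] [0.4209 0.4589 0.036 ] [0.4228 0.4623 0.023 ]
white [ 43   6  25  18 117] [306.7 166.1] [0.4325 0.3804 0.036 ] [0.4347 0.3813 0.023 ]
white [ 54   6  31  18 168] [335.9 168.2] [0.4378 0.419  0.036 ] [0.4401 0.4211 0.023 ]
white [  0  28 130  46 723] [334.6 221.3] [0.5124 0.416  0.036 ] [0.5172 0.418  0.023 ]
white [ 73  39  15  15 177] [339.2 198.8] [0.4802 0.4228 0.036 ] [0.4839 0.425  0.023 ]
white [  9  46  15  15 177] [275. 206.] [0.4848 0.3346 0.036 ] [0.4887 0.334  0.023 ]
label px [322.18151794 167.74656271]
```

```bash
python3 - <<'E'
from h import *
need([.4802,.4228,.10],Rx(-3.8)); need([.4802,.4228,.026],Rx(-3.8))
E
```

```text
xyz [-35.2  78.6 189.6] rot [-0.003 -0.001  0.001]
xyz [-35.3  78.8 263.6] rot [-0.003 -0.001  0.001]
```

```bash
python3 -m handwheel '[{"xyz":[-20,40,40],"delta_rot":[0,0,0],"hand":-0.1},{"xyz":[-35,79,90],"delta_rot":[0,0,0],"hand":-0.1},{"xyz":[-35,79,140],"delta_rot":[0,0,0],"hand":-0.1},{"xyz":[-35,79,180],"delta_rot":[0,0,0],"hand":-0.1},{"xyz":[-35,79,180],"delta_rot":[0,0,0],"hand":-0.1}]'
python3 cyl.py | grep -v "^[0-9]"; python3 - <<'E'
from h import *
need([.4802,.4228,.026],Rx(-3.8))
E
```

```text
time_s: 36.1
position: [0.4784, 0.4214, 0.1066]
tcp_rot: [[-0.998, 0.067, -0.008], [0.067, 0.998, -0.007], [0.007, -0.007, -1.0]]
force: [-0.8, -0.4, 0.1]
opening: 0.55
grasp_force: 0.0
bin [  144   146   230   111 17528]
white [  0   0  11  42 143] [146.  154.1] [0.4233 0.3262 0.036 ] [0.4245 0.3203 0.023 ]
white [224   0   6  42  73] [372.3 158.2] [0.4373 0.4896 0.036 ] [0.4393 0.4931 0.023 ]
white [  77    7   75   32 1340] [260.7 163. ] [0.4354 0.4087 0.036 ] [0.4372 0.4075 0.023 ]
white [  0  47  11  60 450] [147.6 222.5] [0.4753 0.3175 0.036 ] [0.4795 0.3111 0.023 ]
white [211  46  19  75 437] [369.6 232.6] [0.4948 0.4882 0.036 ] [0.5001 0.4916 0.023 ]
white [128  65  26  27 556] [284.5 218.9] [0.4793 0.4231 0.036 ] [0.4837 0.4229 0.023 ]
white [ 15  78  32  26 550] [172.4 231.6] [0.4841 0.3354 0.036 ] [0.4887 0.33   0.023 ]
white [ 48 117  19   4  70] [200.3 259.4] [0.509  0.3538 0.036 ] [0.5151 0.3495 0.023 ]
white [ 98 116  82   5 410] [282.5 259. ] [0.5129 0.4193 0.036 ] [0.5192 0.4188 0.023 ]
label px [256.86495928 164.71688625]
xyz [-0.3  0.4 83.2] rot [-0.004 -0.002 -0.001]
```

```bash
python3 -m handwheel '[{"xyz":[0,1,40],"delta_rot":[0,0,0],"hand":-0.1},{"xyz":[0,1,80],"delta_rot":[0,0,0],"hand":-0.1},{"xyz":[0,1,80],"delta_rot":[0,0,0],"hand":-0.1},{"xyz":[0,1,80],"delta_rot":[0,0,0],"hand":1},{"xyz":[0,1,80],"delta_rot":[0,0,0],"hand":1}]'
python3 -m handwheel '[{"xyz":[0,0,0],"delta_rot":[0,0,0],"hand":1},{"xyz":[0,0,0],"delta_rot":[0,0,0],"hand":1},{"xyz":[0,0,0],"delta_rot":[0,0,0],"hand":1},{"xyz":[0,0,-30],"delta_rot":[0,0,0],"hand":1},{"xyz":[0,0,-80],"delta_rot":[0,0,0],"hand":1}]'
python3 - <<'E'
from h import *
need([.470,.30,.28],Rx(-2));need([.5393,-.0985,.28],Rx(-1.6))
E
```

```text
time_s: 36.78
position: [0.4818, 0.426, 0.0328]
tcp_rot: [[-0.998, 0.065, 0.004], [0.065, 0.998, 0.0], [-0.004, 0.0, -1.0]]
force: [-0.4, -0.9, -0.2]
opening: 0.401
grasp_force: 0.0
time_s: 37.4
position: [0.4785, 0.4243, 0.1086]
tcp_rot: [[-0.998, 0.065, -0.005], [0.065, 0.998, -0.005], [0.005, -0.006, -1.0]]
force: [0.6, -0.4, -0.6]
opening: 0.23
grasp_force: 30.0
xyz [   1.2 -125.5 -170.7] rot [-0.005 -0.005 -0.03 ]
xyz [ -94.  -518.7 -168.9] rot [-0.005 -0.005 -0.037]
```

```bash
python3 -m handwheel '[{"xyz":[0,-10,-55],"delta_rot":[0,0,0],"hand":1},{"xyz":[0,-30,-110],"delta_rot":[0,0,0],"hand":1},{"xyz":[-5,-70,-160],"delta_rot":[0,0,-0.01],"hand":1},{"xyz":[-5,-130,-175],"delta_rot":[0,0,-0.02],"hand":1},{"xyz":[-10,-190,-180],"delta_rot":[0,0,-0.03],"hand":1}]'
python3 -m handwheel '[{"xyz":[-12,-60,0],"delta_rot":[0,0,0],"hand":1},{"xyz":[-24,-120,0],"delta_rot":[0,0,0],"hand":1},{"xyz":[-40,-180,0],"delta_rot":[0,0,0],"hand":1},{"xyz":[-60,-240,0],"delta_rot":[0,0,0],"hand":1},{"xyz":[-75,-300,0],"delta_rot":[0,0,0],"hand":1}]'
python3 - <<'E'
from h import *
need([.5393,-.0985,.28],Rx(-1.6))
E
```

```text
time_s: 38.02
position: [0.4778, 0.2343, 0.2921]
tcp_rot: [[-0.999, 0.033, 0.003], [0.033, 0.999, -0.002], [-0.003, -0.002, -1.0]]
force: [0.7, -0.1, -0.6]
opening: 0.225
grasp_force: 30.0
time_s: 38.65
position: [0.5423, -0.0688, 0.2911]
tcp_rot: [[-0.999, 0.035, -0.0], [0.035, 0.999, -0.002], [-0.0, -0.002, -1.0]]
force: [1.4, -0.1, -0.8]
opening: 0.227
grasp_force: 30.0
xyz [  2.  -29.7  11.1] rot [-0.002  0.    -0.007]
```

```bash
python3 -m handwheel '[{"xyz":[2,-30,11],"delta_rot":[0,0,0],"hand":1},{"xyz":[2,-30,11],"delta_rot":[0,0,0],"hand":1},{"xyz":[2,-30,50],"delta_rot":[0,0,0],"hand":1},{"xyz":[2,-30,90],"delta_rot":[0,0,0],"hand":1},{"xyz":[2,-30,100],"delta_rot":[0,0,0],"hand":1}]'
python3 -m handwheel '[{"xyz":[0,0,10],"delta_rot":[0,0,0],"hand":1},{"xyz":[0,0,22],"delta_rot":[0,0,0],"hand":1},{"xyz":[0,0,22],"delta_rot":[0,0,0],"hand":1},{"xyz":[0,0,22],"delta_rot":[0,0,0],"hand":1},{"xyz":[0,0,22],"delta_rot":[0,0,0],"hand":1}]'
```

```text
time_s: 39.28
position: [0.5371, -0.095, 0.1891]
tcp_rot: [[-0.999, 0.034, -0.006], [0.034, 0.999, 0.0], [0.006, -0.0, -1.0]]
force: [0.0, 1.0, 0.3]
opening: 0.228
grasp_force: 30.0
time_s: 39.9
position: [0.5394, -0.0973, 0.1697]
tcp_rot: [[-0.999, 0.035, 0.001], [0.035, 0.999, -0.003], [-0.001, -0.003, -1.0]]
force: [0.0, -0.7, -0.1]
opening: 0.229
grasp_force: 30.0
```

```bash
python3 -m handwheel '[{"xyz":[0,0,0],"delta_rot":[0,0,0],"hand":0.2},{"xyz":[0,0,0],"delta_rot":[0,0,0],"hand":0.2},{"xyz":[0,0,0],"delta_rot":[0,0,0],"hand":0.2},{"xyz":[0,0,-50],"delta_rot":[0,0,0],"hand":0.2},{"xyz":[0,0,-110],"delta_rot":[0,0,0],"hand":0.2}]'
python3 - <<'E'
from h import *
im,M=cap('wrist','w14.png'); a=im.astype(int); c=proj(M,np.array([.539,-.0985,.1])); print(c)
W=((a.min(2)>110)&(a.max(2)-a.min(2)<40)); u,v=map(int,c); g=a.sum(2)
s=g[v-50:v+30:5,u-75:u+75:6]; print('\n'.join(' '.join('%3d'%k for k in r) for r in s))
need([.485,.335,.29],Rx(-3.8))
E
```

```text
time_s: 40.52
position: [0.5381, -0.0966, 0.2791]
tcp_rot: [[-0.999, 0.035, -0.004], [0.035, 0.999, -0.001], [0.004, -0.001, -1.0]]
force: [1.4, 0.3, -0.1]
opening: 0.4
grasp_force: 0.0
[280.68216537 187.49027238]
342 235 418 450 225 300 313 322 327 328 329 331 324 324 327 321 318 322 314 269 254 246 459 460 461
437 229 374 454 225 282 317 314 316 315 318 316 313 317 318 315 315 320 320 305 308 244 433 458 462
426 227 329 453 252 275 321 323 321 321 323 319 319 318 320 317 316 316 312 312 312 269 434 432 433
452 223 279 456 313 267 321 317 317 318 321 317 316 313 318 318 318 318 318 315 321 262 461 465 462
451 220 220 457 356 276 316 316 316 312 316 317 317 321 318 319 317 317 319 317 323 279 463 463 465
456 217 191 458 341 290 319 320 321 320 327 320 321 323 319 318 321 321 317 320 316 304 335 334 334
457 214 158 462 341 313 324 320 323 324 325 324 317 320 319 318 319 317 315 316 337 157 331 332 331
460 213 139 182 351 314 314 318 312 306 305 305 297 298 300 292 292 291 289 287 318 161 174 331 333
462 205 141 179 380 112 117 104 112 117 114 112 121 119 115 118 118 121 122 120 317 208 174 465 463
463 208 146 181 397 268 260 312 335 399 353 334 339 336 337 335 338 334 301 266 325 196 183 464 465
460 165 148 199 423 265 262 295 376 416 413 365 337 338 337 337 336 338 299 262 336 207 205 463 464
463 187 161 226 438 262 261 279 409 418 399 331 330 326 330 331 330 331 287 264 337 219 227 461 461
464 218 167 243 435 257 257 348 414 412 370 329 329 328 328 327 328 326 280 263 336 212 240 438 443
464 229 203 256 451 260 258 273 404 398 331 327 327 327 329 331 328 338 282 259 341 262 255 462 465
463 449 437 250 450 260 259 275 324 325 325 323 321 318 320 322 317 315 293 257 346 283 270 461 464
465 463 463 266 447 264 258 281 315 318 321 319 323 320 321 321 322 316 305 258 375 269 313 463 465
xyz [ 72.9 430.9  -5.5] rot [-0.007  0.013  0.031]
```

```bash
python3 -m handwheel '[{"xyz":[5,40,-15],"delta_rot":[0,0,0],"hand":0.2},{"xyz":[20,100,-15],"delta_rot":[0,0,0.01],"hand":0.2},{"xyz":[35,160,-15],"delta_rot":[0,0,0.02],"hand":0.2},{"xyz":[50,220,-15],"delta_rot":[0,0,0.03],"hand":0.2},{"xyz":[60,280,-15],"delta_rot":[0,0,0.035],"hand":0.2}]'
python3 -m handwheel '[{"xyz":[3,50,20],"delta_rot":[0,0,0],"hand":0.2},{"xyz":[5,100,60],"delta_rot":[0,0,0],"hand":0.2},{"xyz":[7,150,110],"delta_rot":[0,0,0],"hand":0.2},{"xyz":[7,151,170],"delta_rot":[0,0,0],"hand":0.2},{"xyz":[7,151,185],"delta_rot":[0,0,0],"hand":0.2}]'
python3 cyl.py; python3 - <<'E'
from h import *
need([.4848,.335,.029],Rx(-3.8))
E
```

```text
time_s: 41.2
position: [0.4882, 0.1869, 0.2936]
tcp_rot: [[-0.998, 0.071, 0.0], [0.071, 0.997, -0.002], [-0.0, -0.002, -1.0]]
force: [0.1, 0.7, -0.2]
opening: 0.398
grasp_force: 0.0
time_s: 41.82
position: [0.4895, 0.3358, 0.1038]
tcp_rot: [[-0.998, 0.068, -0.007], [0.068, 0.998, -0.005], [0.007, -0.006, -1.0]]
force: [-0.2, -0.5, 0.3]
opening: 0.4
grasp_force: 0.0
41.83 [0.4895 0.3358 0.1038] [[-0.998, 0.068, -0.007], [0.068, 0.998, -0.005], [0.007, -0.006, -1.0]] F [-0.2 -0.5  0.3] op 0.4 g 0.0
bin [  248   125   239   115 22159]
white [ 0  0 27 31 93] [255.8 125.7] [0.4199 0.3223 0.036 ] [0.4202 0.3212 0.023 ]
white [228   0  11  42 216] [483.4 135.5] [0.4374 0.4806 0.036 ] [0.4388 0.4887 0.023 ]
white [  79    7   78   32 1311] [367.  142.9] [0.437  0.3995 0.036 ] [0.4383 0.4029 0.023 ]
white [  0  47   3  72 154] [248.7 208.4] [0.4794 0.3114 0.036 ] [0.4832 0.3096 0.023 ]
white [  84   46  155   79 1645] [446.8 223.5] [0.5014 0.4601 0.036 ] [0.5065 0.467  0.023 ]
white [ 18  79  28  27 581] [279.7 212.2] [0.484  0.3345 0.036 ] [0.488 0.334 0.023]
white [  4 120  61   5 297] [282.8 242. ] [0.5082 0.3351 0.036 ] [0.5137 0.3347 0.023 ]
label px [364.02506253 143.75445936]
xyz [ 3.7  0.1 73.7] rot [-0.007 -0.008 -0.003]
```

```bash
python3 -m handwheel '[{"xyz":[4,-1,35],"delta_rot":[0,0,0],"hand":0.2},{"xyz":[4,-1,74],"delta_rot":[0,0,0],"hand":0.2},{"xyz":[4,-1,74],"delta_rot":[0,0,0],"hand":0.2},{"xyz":[4,-1,74],"delta_rot":[0,0,0],"hand":1},{"xyz":[4,-1,74],"delta_rot":[0,0,0],"hand":1}]'
python3 -m handwheel '[{"xyz":[0,0,0],"delta_rot":[0,0,0],"hand":1},{"xyz":[0,0,0],"delta_rot":[0,0,0],"hand":1},{"xyz":[0,0,0],"delta_rot":[0,0,0],"hand":1},{"xyz":[0,0,-40],"delta_rot":[0,0,0],"hand":1},{"xyz":[0,0,-100],"delta_rot":[0,0,0],"hand":1}]'
python3 - <<'E'
from h import *
need([.5393,-.0985,.29],Rx(-1.6))
E
```

```text
time_s: 42.5
position: [0.4898, 0.3354, 0.0361]
tcp_rot: [[-0.998, 0.07, 0.003], [0.07, 0.998, -0.001], [-0.003, -0.001, -1.0]]
force: [0.0, 0.2, 0.3]
opening: 0.256
grasp_force: 0.1
time_s: 43.12
position: [0.487, 0.3344, 0.1338]
tcp_rot: [[-0.998, 0.07, -0.005], [0.07, 0.998, -0.004], [0.004, -0.005, -1.0]]
force: [0.9, 0.3, -0.7]
opening: 0.226
grasp_force: 30.0
xyz [ -81.9 -428.9 -154.6] rot [-0.004 -0.005 -0.042]
```

```bash
python3 -m handwheel '[{"xyz":[0,-20,-55],"delta_rot":[0,0,0],"hand":1},{"xyz":[0,-50,-105],"delta_rot":[0,0,0],"hand":1},{"xyz":[-5,-100,-145],"delta_rot":[0,0,-0.01],"hand":1},{"xyz":[-10,-160,-155],"delta_rot":[0,0,-0.02],"hand":1},{"xyz":[-20,-215,-155],"delta_rot":[0,0,-0.042],"hand":1}]'
python3 -m handwheel '[{"xyz":[-20,-60,0],"delta_rot":[0,0,0],"hand":1},{"xyz":[-35,-120,0],"delta_rot":[0,0,0],"hand":1},{"xyz":[-50,-180,0],"delta_rot":[0,0,0],"hand":1},{"xyz":[-55,-212,0],"delta_rot":[0,0,0],"hand":1},{"xyz":[-55,-212,0],"delta_rot":[0,0,0],"hand":1}]'
python3 - <<'E'
from h import *
need([.5393,-.0985,.29],Rx(-1.6));need([.5393,-.0985,.171],Rx(-1.6))
E
```

```text
time_s: 43.75
position: [0.4934, 0.1181, 0.2917]
tcp_rot: [[-1.0, 0.027, 0.004], [0.027, 1.0, -0.002], [-0.004, -0.002, -1.0]]
force: [0.9, 0.6, -1.1]
opening: 0.226
grasp_force: 30.0
time_s: 44.38
position: [0.5424, -0.0963, 0.2902]
tcp_rot: [[-0.999, 0.032, -0.0], [0.032, 0.999, -0.003], [-0.0, -0.003, -1.0]]
force: [-0.1, 0.5, -1.2]
opening: 0.223
grasp_force: 30.0
xyz [ 3.1 -2.3  0.2] rot [-0.003  0.    -0.004]
xyz [  3.1  -2.  119.2] rot [-0.003  0.    -0.004]
```

```bash
python3 -m handwheel '[{"xyz":[3,-2,40],"delta_rot":[0,0,0],"hand":1},{"xyz":[3,-2,80],"delta_rot":[0,0,0],"hand":1},{"xyz":[3,-2,105],"delta_rot":[0,0,0],"hand":1},{"xyz":[3,-2,119],"delta_rot":[0,0,0],"hand":1},{"xyz":[3,-2,119],"delta_rot":[0,0,0],"hand":1}]'
python3 -m handwheel '[{"xyz":[0,0,0],"delta_rot":[0,0,0],"hand":0.2},{"xyz":[0,0,0],"delta_rot":[0,0,0],"hand":0.2},{"xyz":[0,0,0],"delta_rot":[0,0,0],"hand":0.2},{"xyz":[0,0,-50],"delta_rot":[0,0,0],"hand":0.2},{"xyz":[0,0,-110],"delta_rot":[0,0,0],"hand":0.2}]'
python3 - <<'E'
from h import *
im,M=cap('wrist','w15.png'); a=im.astype(int); c=proj(M,np.array([.539,-.0985,.1])); print(c)
u,v=map(int,c); g=a.sum(2)
s=g[v-20:v+30:4,u-75:u+75:6]; print('\n'.join(' '.join('%3d'%k for k in r) for r in s))
st(); print(bot.read_state()['joint_positions'])
E
```

```text
time_s: 45.0
position: [0.5387, -0.095, 0.1707]
tcp_rot: [[-1.0, 0.027, -0.002], [0.027, 1.0, -0.002], [0.002, -0.002, -1.0]]
force: [0.2, -0.1, -0.3]
opening: 0.228
grasp_force: 30.0
time_s: 45.62
position: [0.5385, -0.0956, 0.2815]
tcp_rot: [[-1.0, 0.028, -0.003], [0.029, 1.0, -0.001], [0.003, -0.001, -1.0]]
force: [1.5, -0.2, 0.3]
opening: 0.397
grasp_force: 0.0
[279.83122608 186.59327958]
457 213 150 461 335 309 318 323 324 322 322 322 318 322 320 320 318 315 318 313 342 165 331 332 332
461 214 150 259 336 307 314 319 318 318 316 313 318 315 316 316 318 317 315 315 338 164 219 337 331
462 209 149 174 370 100  97  99  98  97  95  98  95  90  95 100 107  94  91  93 341 175 180 440 419
462 209 147 181 377 171 176 191 215 232 240 236 241 242 239 239 236 267 244 220 349 215 172 463 463
460 209 152 182 397 265 260 285 340 407 356 339 337 336 336 334 336 334 300 267 361 186 183 463 463
460 166 148 203 410 267 260 280 370 417 417 365 386 382 338 336 336 336 292 262 372 187 202 458 459
464 188 156 225 417 257 259 282 400 421 403 334 408 431 383 329 329 330 286 265 360 194 224 463 460
461 210 169 234 432 261 260 292 411 418 385 340 416 429 368 335 336 334 285 263 364 190 227 316 314
459 229 199 247 430 262 256 279 415 408 356 348 424 427 349 329 325 324 280 260 379 189 242 469 477
464 303 221 265 436 263 258 263 368 392 329 367 428 423 335 327 328 326 272 259 391 263 258 465 463
460 461 456 269 441 263 258 269 324 323 322 380 438 412 321 320 313 316 288 260 404 275 271 461 464
458 463 462 270 440 260 258 264 315 317 315 317 321 334 316 320 318 315 303 262 428 270 290 464 460
462 461 459 443 470 262 258 284 315 316 315 317 317 313 315 313 314 313 305 257 452 451 461 463 464
45.67 [ 0.5433 -0.0973  0.291 ] [[-1.0, 0.028, 0.013], [0.028, 1.0, -0.008], [-0.014, -0.008, -1.0]] F [ 2.2 -1.4  5.4] op 0.4 g 0.0
[ -21.67184608   20.32659178   88.9763185    -0.1533408    69.81249732
 -110.01623388]
```

```bash
python3 -m handwheel '[{"xyz":[0,50,0],"delta_rot":[0,0,0],"hand":0.2},{"xyz":[0,110,0],"delta_rot":[0,0,0],"hand":0.2},{"xyz":[0,170,10],"delta_rot":[0,0,0],"hand":0.2},{"xyz":[0,196,30],"delta_rot":[0,0,0],"hand":0.2},{"xyz":[0,196,30],"delta_rot":[0,0,0],"hand":0.2}]'
python3 - <<'E'
from h import *
st(); im,M=cap('wrist','w16.png'); g=im.astype(int).sum(2)
c=proj(M,np.array([.540,.029,.042])); print(c)
m=(g<170).astype(np.uint8); m[244:]=0; n,l,s,cc=cv2.connectedComponentsWithStats(m)
for i in range(1,n):
    if s[i,4]>80:
        x,y,w,h=s[i,:4]; print(s[i],np.round(onz(M,x,y,.042),4),np.round(onz(M,x+w,y+h,.042),4))
E
```

```text
time_s: 46.3
position: [0.5434, 0.1018, 0.2495]
tcp_rot: [[-1.0, 0.025, -0.004], [0.025, 1.0, -0.002], [0.003, -0.002, -1.0]]
force: [-0.1, -0.3, 0.2]
opening: 0.404
grasp_force: 0.0
46.3 [0.5434 0.1018 0.2495] [[-1.0, 0.025, -0.004], [0.025, 1.0, -0.002], [0.003, -0.002, -1.0]] F [-0.1 -0.3  0.2] op 0.404 g 0.0
[221.42108602 179.94578206]
[198   0  82  11 348] [0.3526 0.0202 0.042 ] [0.3647 0.1036 0.042 ]
[281   0  22   8 108] [0.3548 0.1049 0.042 ] [0.3626 0.1273 0.042 ]
[445  95  11  49 140] [0.4511 0.2832 0.042 ] [0.5048 0.3022 0.042 ]
[220 148  12  59 578] [0.5024 0.0304 0.042 ] [0.5739 0.0392 0.042 ]
[  0 180  65   6 292] [ 0.5334 -0.2352  0.042 ] [ 0.5427 -0.1591  0.042 ]
[118 184  34  38 513] [ 0.5418 -0.0951  0.042 ] [ 0.5908 -0.0613  0.042 ]
[153 190  30  54 469] [ 0.5502 -0.0543  0.042 ] [ 0.6211 -0.0263  0.042 ]
[524 193  36  18 284] [0.5651 0.3913 0.042 ] [0.5889 0.4395 0.042 ]
[ 438  194   76   50 2629] [0.5637 0.2883 0.042 ] [0.6313 0.3914 0.042 ]
[523 224  34  20 227] [0.6047 0.3977 0.042 ] [0.6327 0.4455 0.042 ]
[234 237  17   7  95] [0.6132 0.0389 0.042 ] [0.6232 0.0598 0.042 ]
[314 237  17   7  82] [0.6157 0.1393 0.042 ] [0.6257 0.1608 0.042 ]
```

```bash
cat > pan.py <<'E'
from h import *
import sys
R=Rx(-1.6)@cv2.Rodrigues(np.array([.54,0,0]))[0]
t=np.array([.539,.031,.031]); need(t-R[:,2]*.12,R); need(t,R)
E
python3 pan.py; python3 -m handwheel '[{"xyz":[0,0,20],"delta_rot":[0.18,0,0],"hand":0.2},{"xyz":[3,-5,60],"delta_rot":[0.36,0,0],"hand":0.2},{"xyz":[3,-8,100],"delta_rot":[0.54,0,0],"hand":0.2},{"xyz":[3,-9,115],"delta_rot":[0.54,0,0],"hand":0.2},{"xyz":[3,-9,115],"delta_rot":[0.54,0,0],"hand":0.2}]'; python3 pan.py
```

```text
xyz [  3.2  -7.6 116.5] rot [ 0.537 -0.001  0.002]
xyz [  3.2 -68.9 219.6] rot [ 0.537 -0.001  0.002]
time_s: 46.98
position: [0.5417, 0.0896, 0.1358]
tcp_rot: [[-1.0, 0.025, -0.017], [0.03, 0.857, -0.515], [0.002, -0.515, -0.857]]
force: [-0.3, -0.1, -0.0]
opening: 0.402
grasp_force: 0.0
xyz [1.1 3.6 0. ] rot [-0.001 -0.002 -0.001]
xyz [  0.8   3.7 120. ] rot [-0.001 -0.002 -0.001]
```

```bash
python3 -m handwheel '[{"xyz":[1,4,40],"delta_rot":[0,0,0],"hand":0.2},{"xyz":[1,4,80],"delta_rot":[0,0,0],"hand":0.2},{"xyz":[1,4,105],"delta_rot":[0,0,0],"hand":0.2},{"xyz":[1,4,118],"delta_rot":[0,0,0],"hand":0.2},{"xyz":[1,4,118],"delta_rot":[0,0,0],"hand":0.2}]'
python3 - <<'E'
from h import *
s=bot.read_state(); p=np.array(s['position']); need(p+[-.0015,.06,0])
E
```

```text
time_s: 47.6
position: [0.5399, 0.0322, 0.034]
tcp_rot: [[-1.0, 0.027, -0.014], [0.031, 0.856, -0.515], [-0.002, -0.516, -0.857]]
force: [-0.1, 0.2, 0.0]
opening: 0.398
grasp_force: 0.0
xyz [  3.4  51.3 -30.9] rot None
```

```bash
python3 -m handwheel '[{"xyz":[0,1.5,2.5],"delta_rot":[0,0,0],"hand":0.2},{"xyz":[0.5,10,-2.5],"delta_rot":[0,0,0],"hand":0.2},{"xyz":[1,23,-10],"delta_rot":[0,0,0],"hand":0.2},{"xyz":[2,36,-18],"delta_rot":[0,0,0],"hand":0.2},{"xyz":[3,53,-28],"delta_rot":[0,0,0],"hand":0.2}]'
python3 - <<'E'
from h import *
st(); im,M=cap('scene'); 
R=Rx(-1.6); s=bot.read_state(); p=np.array(s['position']); need(p+[0,0,.04],R)
E
```

```text
time_s: 48.22
position: [0.5373, 0.0948, 0.0293]
tcp_rot: [[-1.0, 0.023, -0.015], [0.028, 0.856, -0.516], [0.001, -0.516, -0.856]]
force: [1.0, -1.6, 0.2]
opening: 0.404
grasp_force: 1.0
48.23 [0.5373 0.0948 0.0293] [[-1.0, 0.023, -0.015], [0.028, 0.856, -0.516], [0.001, -0.516, -0.856]] F [ 1.  -1.6  0.2] op 0.404 g 1.036979192867875
xyz [ -0.1 -20.6 -34.3] rot [-0.54   0.002  0.002]
```

```bash
python3 -m handwheel '[{"xyz":[0,-4,0],"delta_rot":[0,0,0],"hand":0.1},{"xyz":[0,-4,-40],"delta_rot":[0,0,0],"hand":0},{"xyz":[0,-20,-80],"delta_rot":[-0.18,0,0],"hand":0},{"xyz":[0,-50,-100],"delta_rot":[-0.36,0,0],"hand":0},{"xyz":[0,-75,-120],"delta_rot":[-0.54,0,0],"hand":0}]'
cat > bar.py <<'E'
from h import *
st(); im,M=cap('wrist'); g=im.astype(int).sum(2)
m=(g<170).astype(np.uint8); m[244:]=0; n,l,s,cc=cv2.connectedComponentsWithStats(m)
for i in range(1,n):
    x,y,w,h=s[i,:4]
    A=onz(M,x,y,.042);B=onz(M,x+w,y+h,.042)
    if s[i,4]>80 and .05<(B-A)[0]<.1: print(s[i],np.round(A,4),np.round(B,4))
E
python3 bar.py
```

```text
time_s: 48.9
position: [0.5379, 0.091, 0.1728]
tcp_rot: [[-1.0, 0.027, 0.003], [0.027, 1.0, 0.003], [-0.003, 0.003, -1.0]]
force: [-0.3, -1.1, 0.4]
opening: 0.497
grasp_force: 0.0
48.9 [0.5379 0.091  0.1728] [[-1.0, 0.027, 0.003], [0.027, 1.0, 0.003], [-0.003, 0.003, -1.0]] F [-0.3 -1.1  0.4] op 0.497 g 0.0
[489  85  71  72 607] [0.4432 0.2723 0.042 ] [0.5072 0.3478 0.042 ]
[276 156  10  75 647] [0.4989 0.0869 0.042 ] [0.5727 0.0942 0.042 ]
[  71  188  122   56 3304] [ 0.5235 -0.1071  0.042 ] [0.5839 0.0013 0.042 ]
```

```bash
python3 -m handwheel '[{"xyz":[0,0,50],"delta_rot":[0,0,0],"hand":0},{"xyz":[0,0,100],"delta_rot":[0,0,0],"hand":0},{"xyz":[0,0,140],"delta_rot":[0,0,0],"hand":0},{"xyz":[0,0,148],"delta_rot":[0,0,0],"hand":0},{"xyz":[0,0,148],"delta_rot":[0,0,0],"hand":1}]'
python3 -m handwheel '[{"xyz":[0,0,0],"delta_rot":[0,0,0],"hand":1},{"xyz":[0,0,0],"delta_rot":[0,0,0],"hand":1},{"xyz":[0,0,0],"delta_rot":[0,0,0],"hand":1},{"xyz":[0,0,0],"delta_rot":[0,0,0],"hand":1},{"xyz":[0,8,0],"delta_rot":[0,0,0],"hand":1}]'
python3 -m handwheel '[{"xyz":[0,18,0],"delta_rot":[0,0,0],"hand":1},{"xyz":[0,40,0],"delta_rot":[0,0,0],"hand":1},{"xyz":[0,62,0],"delta_rot":[0,0,0],"hand":1},{"xyz":[0,82,0],"delta_rot":[0,0,0],"hand":1},{"xyz":[0,96,0],"delta_rot":[0,0,0],"hand":1}]'
```

```text
time_s: 49.58
position: [0.5375, 0.0906, 0.0228]
tcp_rot: [[-1.0, 0.028, -0.001], [0.028, 1.0, -0.003], [0.001, -0.003, -1.0]]
force: [-1.1, -0.6, 0.2]
opening: 0.449
grasp_force: 0.0
time_s: 50.2
position: [0.5382, 0.098, 0.0231]
tcp_rot: [[-1.0, 0.028, 0.001], [0.028, 1.0, -0.003], [-0.001, -0.003, -1.0]]
force: [-0.8, -3.2, 3.4]
opening: 0.116
grasp_force: 30.0
time_s: 50.82
position: [0.5403, 0.1959, 0.0227]
tcp_rot: [[-1.0, 0.027, -0.0], [0.027, 1.0, -0.003], [0.0, -0.003, -1.0]]
force: [-0.5, -6.4, 5.5]
opening: 0.116
grasp_force: 30.1
```

```bash
python3 -m handwheel '[{"xyz":[0,0,0],"delta_rot":[0,0,0],"hand":0.3},{"xyz":[0,0,0],"delta_rot":[0,0,0],"hand":0},{"xyz":[0,0,0],"delta_rot":[0,0,0],"hand":0},{"xyz":[0,0,-50],"delta_rot":[0,0,0],"hand":0},{"xyz":[0,0,-110],"delta_rot":[0,0,0],"hand":0}]'
python3 -m handwheel '[{"xyz":[10,0,-50],"delta_rot":[0,0,0],"hand":0},{"xyz":[10,-10,-100],"delta_rot":[0,0,0],"hand":0},{"xyz":[10,-20,-130],"delta_rot":[0,0,0],"hand":0},{"xyz":[10,-20,-130],"delta_rot":[0,0,0],"hand":0},{"xyz":[10,-20,-130],"delta_rot":[0,0,0],"hand":0}]'
python3 bar.py; python3 - <<'E'
from h import *
im,M=cap('wrist','w17.png'); g=im.astype(int).sum(2)
P=[np.round(proj(M,np.array([.539+x,.065+y,.003])),0).astype(int) for x,y in((-.05,-.045),(.05,.045))]; print(P)
a,b=P; s=g[a[1]-6:b[1]+6:3,a[0]-6:b[0]+6:3]; print('\n'.join(' '.join('%3d'%k for k in r) for r in s))
E
```

```text
time_s: 51.45
position: [0.5392, 0.1944, 0.1319]
tcp_rot: [[-1.0, 0.029, -0.005], [0.029, 1.0, -0.003], [0.005, -0.003, -1.0]]
force: [1.3, -0.3, -0.5]
opening: 0.485
grasp_force: 0.0
time_s: 52.08
position: [0.529, 0.1754, 0.2612]
tcp_rot: [[-1.0, 0.029, -0.003], [0.029, 1.0, -0.002], [0.003, -0.002, -1.0]]
force: [-0.3, 0.3, -1.0]
opening: 0.502
grasp_force: 0.0
52.08 [0.529  0.1754 0.2612] [[-1.0, 0.029, -0.003], [0.029, 1.0, -0.002], [0.003, -0.002, -1.0]] F [-0.3  0.3 -1. ] op 0.502 g 0.0
[297 157   8  57 403] [0.5024 0.1934 0.042 ] [0.5747 0.2023 0.042 ]
[ 376  203   74   41 1795] [0.5628 0.2914 0.042 ] [0.6213 0.3908 0.042 ]
[489 203  32  41 379] [0.5669 0.4328 0.042 ] [0.6239 0.4831 0.042 ]
[array([164, 147]), array([237, 217])]
462 455 419 339 337 338 341 342 340 338 339 337 340 338 340 338 334 366 335 334 332 335 335 333 343 338 332 346 351
373 362 365 362 364 365 364 361 363 364 367 365 364 365 365 365 364 362 362 366 364 365 364 366 366 342 297 341 346
465 450 464 468 465 469 485 485 486 483 486 486 483 487 484 484 486 488 493 489 490 492 494 494 485 436 281 326 349
302 2
[... 2194 characters left out ...]
 340
468 370 269 271 269 336 344 345 192 175 181 172 160 169 178 181 168 151 171 177 173 161 157 174 186 332 417 277 334
461 389 266 267 270 324 348 346 201 174 172 173 155 165 175 174 166 153 168 175 176 161 158 175 183 314 428 336 395
454 409 266 270 266 309 344 347 233 168 176 171 152 161 178 178 160 154 168 176 168 160 153 170 179 290 431 305 497
473 425 269 270 267 299 347 341 263 174 175 168 156 163 177 180 168 152 168 178 173 156 177 173 176 284 436 268 452
472 442 278 265 268 288 285 297 275 181 173 185 201 229 179 176 188 238 247 211 219 261 267 178 174 279 449 272 462
471 450 284 273 287 283 290 289 291 290 288 290 291 293 294 290 292 291 290 289 293 289 290 290 290 339 451 325 479
```

```bash
python3 - <<'E'
from h import *
print(workorder.hand_in())
E
```

```text
the job is handed in; nothing more can be done
None
```

I handed in the job after about 52 s of robot time, with no verdict returned. All four worn cylinders are in the pan, which stands on the bench clear of the cradle. The label was scanned, then both white cylinders went into the barrel, the port is up to within about 2 degrees and the scanner is back in its dock.

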